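# Roll a sample roller across a sprung contact scanner with a hand press

### The job

Scan the fluted steel roller: take the yellow-handled hand press off its blue mat, lay its flat underside on the roller and, with a steady light pressure of about 9 newtons, roll the roller along the scanner's black bed in one unbroken roll until it lies on the red finish line, squarely along it. Then lift the press off without disturbing the roller and put it back flat on the middle of its mat. Never touch the roller with the gripper, never press harder than 14 newtons, and leave the other things alone.

Things in the scene. Friction and masses are not known exactly. Their poses are not given: they have to be found in the camera images.
- roller_center (a point): centre of the loose steel roller, 30 mm in diameter over its 16 lengthwise flutes (rounded ridges, 5 to 6 mm apart), fluted part 73 mm long with thin short journals to 92 mm overall, about 0.2 kg (varies). Its x axis is its length; the frame turns with it as it rolls. It lies across the bed within 25 mm of the white start line; it must be rolled in the -y direction of finish_line.
- roller: the same roller as a body; its origin is its centre. Between press and bed it rolls without slipping: when the press moves level by d, the roller moves by d/2. The flutes give it a slight rolling resistance, so at rest it stays where it is left, but settles by up to 3 mm onto the nearest pair of flutes.
- scanner: the scanner: a fixed grey frame, 124 mm (x) by 224 mm (y), long side walls 28 mm high, end walls 42 mm, with a black rubber bed 100 x 198 mm inside, top 34 mm above the bench. Origin at the middle of its underside. The bed rides on springs (7 N per mm, 8 mm travel, then a hard stop).
- finish_line (a point): middle of the red finish line across the bed, at the bed's nominal height. x lies along the red line; y points back along the bed to the white start line, 85 mm away; z up. The bed's levelling is not exact: it leans along y about the start line by an unknown angle up to 0.03 rad either way, so at the red line its surface may be up to 2.6 mm above or below this point.
- press_grip (a point): middle of the press's handle, the place to grip it, 38 mm above the plate's underside. The yellow upright handle is 44 mm (x) by 16 mm (y), from 8 to 58 mm above the underside. Grip it across its 16 mm, closing along the press's y, so that the plate cannot pitch in the grip. On the scanner the press's y goes along the bed.
- press: the loose hand press: an aluminium plate 60 mm (x) by 150 mm (y) by 8 mm with the yellow handle in its middle, 0.25 kg in all; its origin is the middle of the plate's flat underside, z up
- mat_center (a point): middle of the top of the fixed blue mat on which the press starts and ends, 84 mm (x) by 174 mm (y), 3 mm thick
- model_eye_a: bystander: white model eye on a round flange, 47 mm across, 13 mm high; origin at the middle of its underside
- petri_dish: bystander: petri dish 59 mm across, 15 mm high; origin at the middle of its underside
- tape_roll: bystander: roll of tan tape lying flat, 96 mm across, 25 mm high; origin at the middle of its underside
- lens_cap: bystander: black lens cap, 43 mm across, 13 mm high; origin at the middle of its underside

How it is judged:
By the outcome, as a careful person would: the job done as asked, in the order asked, and still so for the second after the job is handed in, with the robot touching nothing.
It also fails if it takes over 64 s, if anything falls off the work surface, if the arm or the gripper's body presses on something with over 40 N, if the wrist force passes 120 N, or if a joint passes its speed limit or range.

### The arm

A 6-joint arm with a two-finger parallel gripper is mounted at the origin on a cart in front of the work surface, level with it; the furniture and walls round the work are solid. World frame = base frame: x ahead of the robot, y to its left, z up, the work surface at z = 0. Lengths are in m, angles in rad, forces in N, time in s.
With the tool pointing down it reaches from about 0.275 to 0.775 m from the base axis. Payload 14.6 kg.
Tool frame: the origin (TCP) lies where the fingers leave the gripper's body, on its centre line; the fingertips stand 73 mm ahead of it and the grasp point (between the pads) lies 54 mm ahead of it; z points along the fingers, y is the direction in which the jaws open and shut (so a half turn about z gives the same grasp; the last joint's range is limited). The gripper opens to 85 mm and grips with 20 to 120 N. Pads are 22 mm wide; open, the fingers measure 114 mm over their backs; the gripper's body (76 mm by 85 mm) begins 54 mm behind the grasp point. The pads swing forward as they close: fully open they stand 13 mm farther back than shut.
Start: joints at [-0.155, 0.263, -0.048, 1.259, 0, 1.415], TCP at [0.525, -0, 0.304] pointing down, gripper open.
Joint ranges: [-2.65, 2.65], [-0.89, 1.7], [-1.18, 1.37], [-2.13, 2.11], [-1.35, 1.29], [-3.14, 3.14]. Speed limits (rad/s): [1.89, 1.89, 2.57, 2.79, 3.14, 3.14].

### API

Orientations are given as a unit quaternion [x, y, z, w].
In Python, from rig import r gives the robot as it stands.
- The arm moves only by the shell command python3 -m inch 'ROWS' [FORCE]. ROWS is JSON, a list of rows, each an object with "dr": the turn, a rotation vector about the tool's x, y, z in degrees, a list of three; "slide": the shift along the tool's x, y, z in m, a list of three; "jaw": the opening, from 0 (shut) to 1 (fully open). In form: [{"dr": [rx, ry, rz], "slide": [dx, dy, dz], "jaw": jaw}, ...]. A call has exactly 8 rows; each row shifts and turns the commanded pose from where the row before left it, along the tool's axes as they then stand; what a row does not reach is not made up. A row lasts 1/8 s, in which the tool goes at most 62.5 mm and 10.7 degrees, less where a joint would pass 70% of its speed; a pose out of reach is approached as far as the arm can. A call is refused whole if a number of a shift passes 0.0625 or a number of a turn 10.7, either way. A call with a gripper value outside its range is refused whole. The fingers move at their own pace and stop on an object; FORCE is the grip in N (left out, the last holds). Time passes only in rows, so rows that do not move let the fingers close, or fill a call up. It gives the time, the measured TCP pose, the force and the opening at its end, in the units of the state.
- r.get_state(): the state, without advancing time (a new reading comes with each control period).
- r.get_image(name): name is "scene" or "side" or "wrist"; returns (picture, depth): 384x512x3 uint8, blue, green, red; 384x512 float32, m along the optical axis (not along the pixel's ray), 0 where there is no reading.
- r.calibration(name): a dict with "fx", "fy", "cx", "cy" (pixels), "xyz" and "orientation" of the camera in the world. Camera axes: x right, y down, z forward; pixel columns grow to the right and rows downward; lengths in m; the calibration is good to about 2 mm. A picture is of the moment at which its call begins: read the wrist's pose just before it. calibration takes no time and is no camera call; for the wrist camera it gives the pose at the moment of the call.
- r.sign_off(): hands the job in, once; it reports no verdict.
The state is a dict: "time_s": time; "q": joint angles; "qd": joint speeds; "tau": joint torques, N m; "tool_pos": TCP position; "tool_rot": TCP orientation; "wrist_force": force on the tool from outside, world axes, zero at the start; "wrist_torque": the same for the moment, N m; "finger_gap": finger opening in m.
Only numpy, scipy, OpenCV 4.12 (cv2) and the standard library are available. Lean on these libraries where they do the work, as an engineer would, in place of code of your own. Each camera call takes 0.05 s, during which the arm holds its last target.

## Working session

There is one attempt and no reset: what is moved stays moved. The work goes in short steps, Python scripts to look and compute and a shell command to move; the robot and the scene stay as the last step left them, time stands still between calls to the robot, and variables do not carry over. Pictures are saved under pics/ and viewed, and the job is handed in when it is done.

```bash
ls; mkdir -p pics; python3 - <<'E'
from rig import r
import cv2
s=r.get_state();print(s)
for n in("scene","side","wrist"):
    print(n,r.calibration(n))
    im,d=r.get_image(n);cv2.imwrite(f"pics/{n}0.png",im)
    import numpy as np;np.savez(f"{n}0.npz",im=im,d=d,c=r.calibration(n))
E
```

```text
pics
{'time_s': 0.0, 'q': array([-1.55325805e-01,  2.63546112e-01, -4.89454148e-02,  1.25937139e+00,
        8.91424038e-06,  1.41548893e+00]), 'qd': array([ 1.46300381e-03,  2.07297540e-05, -5.47171703e-04, -1.30056067e-03,
       -9.78628695e-04, -1.38066973e-03]), 'tau': array([ 6.28219332e-04, -6.37613010e+01,  3.84567368e+01,  1.37825581e-02,
        8.02127857e-07, -5.80562346e-05]), 'tool_pos': array([5.24811253e-01, 1.27055135e-05, 3.03409913e-01]), 'tool_rot': array([ 7.07113190e-01,  7.07100171e-01, -3.10621737e-04, -4.33517446e-04]), 'wrist_force': array([-0.22082819,  0.24011681, -0.95706006]), 'wrist_torque': array([-0.01506496, -0.0003533 , -0.04500085]), 'finger_gap': 0.08549702790274515}
scene {'fx': 435.7641955297063, 'fy': 435.7641955297063, 'cx': 252.70825176783208, 'cy': 193.21300874772157, 'xyz': array([ 0.24803577, -0.42284126,  0.8062256 ]), 'orientation': array([ 0.90811139, -0.22812738,  0.092564  , -0.33870858])}
side {'fx': 416.45475874671763, 'fy': 416.45475874671763, 'cx': 252.5100851006475, 'cy': 194.87085243719005, 'xyz': array([ 1.21800254, -0.20717451,  0.7280823 ]), 'orientation': array([ 0.77816501,  0.48342383, -0.21710933, -0.33708182])}
wrist {'fx': 272.009200323983, 'fy': 272.009200323983, 'cx': 258.28723982582886, 'cy': 194.54881582426387, 'xyz': array([0.52485389, 0.07099419, 0.37390862]), 'orientation': array([ 9.89814545e-01,  1.29832056e-04, -7.99443227e-04,  1.42360493e-01])}
```

View pics/scene0.png

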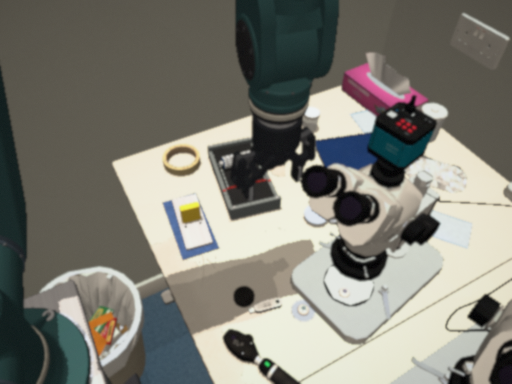

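View pics/side0.png

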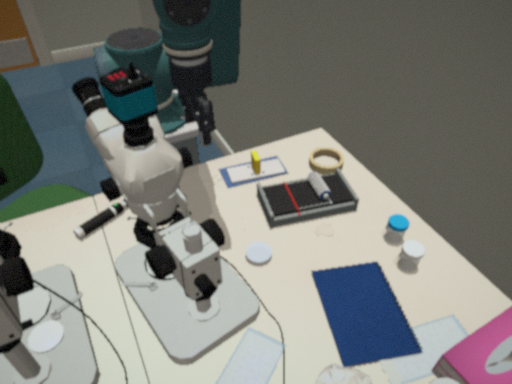

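View pics/wrist0.png

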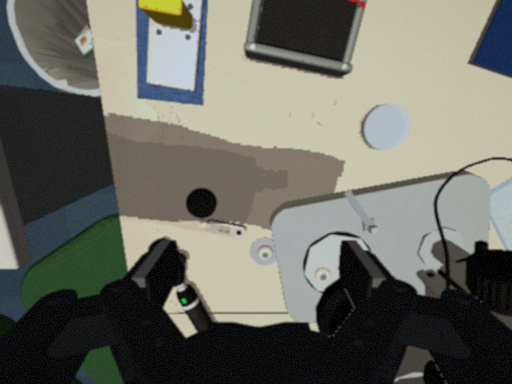

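The mat with the press sits at scene (190,225), the scanner at (243,178), and the roller at about (240,160), partly hidden by the gripper. In the side view the roller is at (319,187), the red line at (292,197) and the yellow handle at (256,162). Next I'll get rough positions.

```bash
cat > h.py <<'E'
import numpy as np, cv2
from scipy.spatial.transform import Rotation as R
def ray(c,uv):
    uv=np.atleast_2d(np.asarray(uv,float))
    d=np.c_[(uv[:,0]-c['cx'])/c['fx'],(uv[:,1]-c['cy'])/c['fy'],np.ones(len(uv))]
    return R.from_quat(c['orientation']).apply(d)
def onz(c,uv,z):
    d=ray(c,uv);o=np.asarray(c['xyz']);return o+d*((z-o[2])/d[:,2])[:,None]
def dep(c,uv,dm):
    uv=np.atleast_2d(np.asarray(uv,int));return np.asarray(c['xyz'])+ray(c,uv)*dm[uv[:,1],uv[:,0]][:,None]
def load(n):
    f=np.load(n,allow_pickle=True);return f['im'],f['d'],f['c'].item()
def proj(c,P):
    p=R.from_quat(c['orientation']).inv().apply(np.atleast_2d(P)-c['xyz']);return np.c_[p[:,0]/p[:,2]*c['fx']+c['cx'],p[:,1]/p[:,2]*c['fy']+c['cy']]
def blobs(m,k=3):
    n,l,s,ce=cv2.connectedComponentsWithStats(m.astype(np.uint8));o=np.argsort(-s[1:,4])[:k]+1
    return [(s[i,4],ce[i].round(1),l==i) for i in o]
E
python3 - <<'E'
from h import *
np.set_printoptions(precision=4,suppress=True)
for n in("scene","side"):
    im,d,c=load(n+"0.npz");hsv=cv2.cvtColor(im,cv2.COLOR_BGR2HSV);H,S,V=cv2.split(hsv)
    for nm,m in dict(yel=(H>23)&(H<33)&(S>180)&(V>120),blue=(H>100)&(H<125)&(S>110)&(V>50),red=((H<6)|(H>174))&(S>150)&(V>90)).items():
        for a,ce,mm in blobs(m,3):
            v,u=np.where(mm&(d>0))
            if len(u)<5: continue
            P=dep(c,np.c_[u,v],d);print(n,nm,a,ce,np.median(P,0),cv2.minAreaRect(P[:,:2].astype(np.float32)),P[:,2].min(),P[:,2].max())
E
```

```text
scene yel 36 [189.4 208.5] [0.4237 0.1714 0.0587] ((0.42362329363822937, 0.17153631150722504), (0.004275281447917223, 0.03387419879436493), 81.7945785522461) 0.0554692428492477 0.06365375538319196
scene blue 1422 [346.6 150.9] [0.8779 0.199  0.011 ] ((0.7891969680786133, 0.048833638429641724), (0.49652767181396484, 0.1550711840391159), 59.107513427734375) 0.006287813704199285 0.41523215968082017
scene blue 358 [183.8 234.7] [0.39   0.1414 0.0026] ((0.41698315739631653, 0.17174483835697174), (0.16200989484786987, 0.0738440528512001), 84.3524398803711) -0.0010341779716812605 0.007175872824319973
scene blue 5 [396.2 109.8] [ 0.6379 -0.1099  0.4481] ((0.6378787159919739, -0.1107836663722992), (0.0051397522911429405, 0.0024418863467872143), 47.49053192138672) 0.4478645034711427 0.4487329791150845
scene red 123 [406.1 125.4] [ 0.6281 -0.142   0.4488] ((0.6287763714790344, -0.141213521361351), (0.017907213419675827, 0.023145601153373718), 14.2158784866333) 0.4475587454740209 0.451115125439504
scene red 17 [260.5 180.4] [0.6153 0.1921 0.0332] ((0.6153786778450012, 0.19185012578964233), (0.01
[... 594 characters left out ...]
 (0.14531077444553375, 0.20556078851222992), 74.12322998046875) 0.005953405528376976 0.01624929860017288
side blue 9 [321.4 197.4] [0.6283 0.2571 0.0393] ((0.6271819472312927, 0.2571049630641937), (0.007500694133341312, 0.00773457670584321), 45.895050048828125) 0.03158492626211662 0.04949363976286614
side red 88 [116.2  75.6] [ 0.6275 -0.1425  0.4489] ((0.6269508004188538, -0.14231348037719727), (0.01908685639500618, 0.025238459929823875), 18.498424530029297) 0.44768152434402747 0.4509056502023707
side red 72 [291.5 196.9] [0.588  0.1974 0.0335] ((0.5862442255020142, 0.19736266136169434), (0.008567617274820805, 0.09117541462182999), 79.60737609863281) 0.026652104006382182 0.03684991440336538
```

```bash
python3 -m inch '[{"dr":[0,0,0],"slide":[0.03,0,0],"jaw":1},{"dr":[0,0,0],"slide":[0.04,0,0],"jaw":1},{"dr":[0,0,0],"slide":[0.04,0,0],"jaw":1},{"dr":[0,0,0],"slide":[0.03,0,0],"jaw":1},{"dr":[0,0,0],"slide":[0.02,0,0],"jaw":1},{"dr":[0,0,0],"slide":[0,0,0],"jaw":1},{"dr":[0,0,0],"slide":[0,0,0],"jaw":1},{"dr":[0,0,0],"slide":[0,0,0],"jaw":1}]' 40
python3 - <<'E'
from rig import r
import cv2, numpy as np
for n in("wrist","scene"):
    c=r.calibration(n);im,d=r.get_image(n);np.savez(f"{n}1.npz",im=im,d=d,c=c);cv2.imwrite(f"pics/{n}1.png",cv2.resize(im,None,fx=1.5,fy=1.5))
print(r.get_state()['time_s'],r.get_state()['wrist_force'])
E
```

```text
time_s: 1.15
tool_pos: [0.5251, 0.1592, 0.3039]
tool_rot: [0.707, 0.707, -0.0, 0.0]
wrist_force: [-0.2, 0.2, -0.5]
finger_gap: 0.085
1.25 [ 0.10872724 -0.56181297  0.29549927]
```

View pics/wrist1.png

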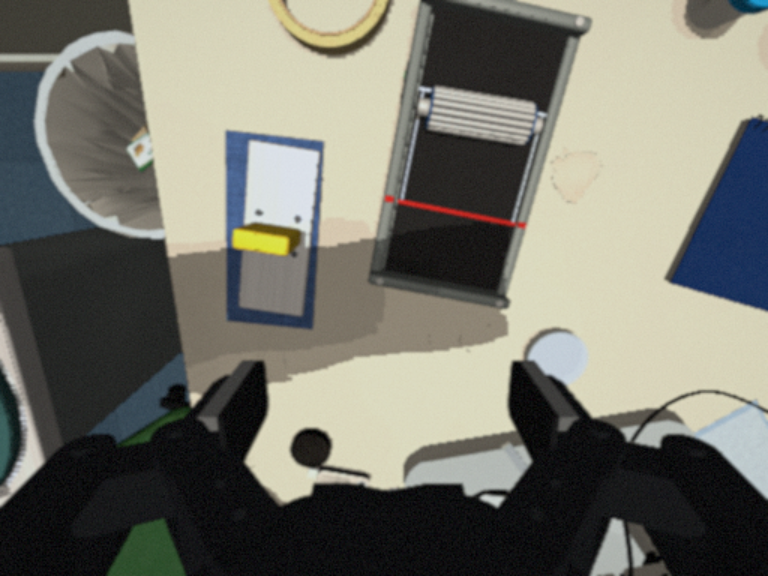

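Wrist view (at 1.5x): mat at (275,230), press plate at (280,228), handle at (262,240). The red line runs from (388,198) to (525,225). The roller runs from (422,100) to (545,122), with the tape roll at (330,20). Now for precise measurements.

```bash
cat > meas.py <<'E'
from h import *
import sys
np.set_printoptions(precision=4,suppress=True)
def axis(m,c,z):
    v,u=np.where(m);P=onz(c,np.c_[u,v],z)[:,:2];
    (cx,cy),(w,h),a=cv2.minAreaRect((P*1000).astype(np.float32))
    vx,vy,_,_=cv2.fitLine((P*1000).astype(np.float32),cv2.DIST_HUBER,0,.01,.01).ravel()
    a2=np.degrees(np.arctan2(vy,vx))
    return (round(cx,1),round(cy,1)),(round(w,1),round(h,1)),round(a,2),'line',round(float(a2),2),P.mean(0)*1000
f=sys.argv[1]
im,d,c=load(f);H,S,V=cv2.split(cv2.cvtColor(im,cv2.COLOR_BGR2HSV))
P=dep(c,np.stack(np.meshgrid(range(512),range(384)),-1).reshape(-1,2),d).reshape(384,512,3)
cv2.imwrite('pics/_t.png',im)
red=((H<6)|(H>174))&(S>150)&(V>80)
for a,ce,m in blobs(red,1): print('red',a,ce,axis(m,c,0.034),np.median(P[m],0))
yel=(H>20)&(H<35)&(S>180)&(V>60)&(P[...,2]>.02)
for a,ce,m in blobs(yel,1):
  print('yel',a,ce,np.median(P[m],0)); t=m&(P[...,2]>.054); print(' top',t.sum(),axis(t,c,0.061))
blue=(H>95)&(H<130)&(S>100)&(V>35)&(abs(P[...,2])<.015)&(P[...,0]<.55)&(P[...,0]>.3)&(P[...,1]>0.05)
for a,ce,m in blobs(blue,1): print('blue',a,ce,axis(m,c,0.003),np.median(P[m],0))
reg=(P[...,0]>.3)&(P[...,0]<.52)&(P[...,1]>.05)&(P[...,2]>.007)&(P[...,2]<.02)
for a,ce,m in blobs(reg,1): print('plate',a,ce,axis(m,c,0.011),np.median(P[m],0))
rol=(P[...,2]>.050)&(P[...,0]>.53)&(P[...,0]<.72)&(P[...,1]>.12)&(P[...,1]<.36)
for a,ce,m in blobs(rol,2): print('rol',a,ce,axis(m,c,0.060),np.median(P[m],0),P[m][:,2].max())
E
python3 meas.py wrist1.npz; python3 meas.py scene1.npz
```

```text
red 335 [304.  141.3] ((582.1, 198.2), (5.4, 97.8), 79.13, 'line', -11.05, array([581.3641, 198.4196])) [0.5811 0.1988 0.0341]
yel 529 [176.3 158.8] [0.4275 0.181  0.0606]
 top 388 ((428.3, 179.3), (16.1, 43.6), 82.45, 'line', -7.13, array([426.4125, 179.3367]))
blue 1804 [171.6 153.8] ((419.4, 174.4), (170.5, 79.8), 83.71, 'line', 89.49, array([406.695 , 176.1727])) [0.3947 0.1856 0.0035]
plate 4388 [185.9 149.5] ((426.8, 178.4), (149.3, 60.3), 80.77, 'line', 81.43, array([428.4884, 184.1197])) [0.429  0.1944 0.0114]
rol 19203 [395.1 332.4] ((727.2, -40.9), (237.0, 358.4), 89.99, 'line', -0.68, array([718.5737, -67.9204])) [0.5686 0.1699 0.3094] 0.3332919928576422
rol 2193 [320.   76.5] ((591.0, 268.9), (28.6, 90.1), 81.14, 'line', -8.51, array([590.971 , 269.0672])) [0.5908 0.2691 0.0606] 0.0659514601228271
red 129 [406.  125.4] ((1068.8, 185.4), (36.2, 50.7), 13.02, 'line', -83.02, array([1068.4141,  185.3115])) [ 0.6278 -0.142   0.4488]
yel 216 [190.1 212.4] [0.4236 0.1708 0.0468]
 top 75 ((423.3, 170.5), (14.5, 34.6), 82.2, 'line', -6.91, array([423.5204, 171.1074]))
blue 423 [183.3 234.2] ((418.4, 173.1), (164.0, 76.9), 83.68, 'line', 89.27, array([395.0451, 154.8077])) [0.3898 0.1455 0.0026]
plate 1031 [191.8 224.7] ((424.1, 175.9), (151.5, 59.8), 80.82, 'line', 83.94, array([420.9269, 164.2373])) [0.4198 0.1542 0.0106]
rol 1657 [251.4  74.1] ((829.3, 644.0), (682.2, 109.1), 59.89, 'line', 62.1, array([797.2066, 575.9118])) [0.555  0.142  0.3468] 0.505592642283859
rol 301 [236.8 158. ] ((586.8, 262.1), (33.6, 90.7), 82.22, 'line', -8.14, array([587.7262, 263.0749])) [0.5877 0.2635 0.0588] 0.06474671566974888
```

View pics/scene1.png

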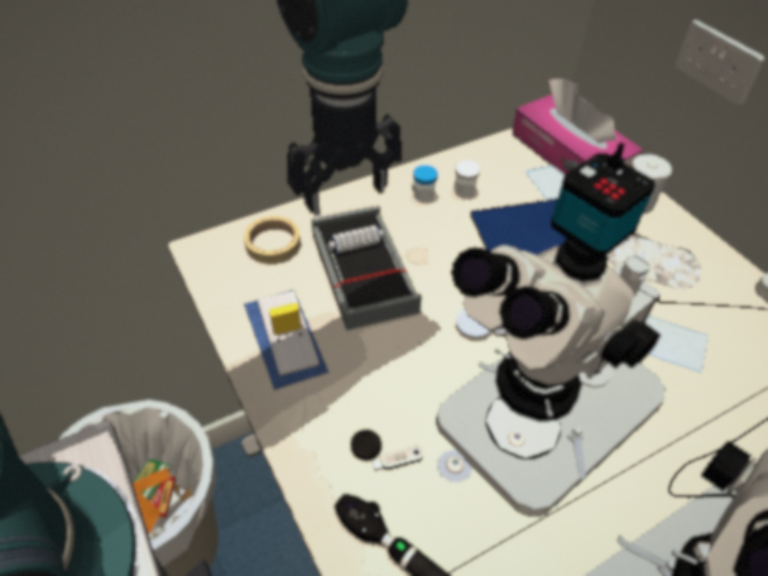

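```bash
python3 -m inch '[{"dr":[0,0,-10],"slide":[0,0,0.01],"jaw":1},{"dr":[0,0,-10],"slide":[0,0,0.01],"jaw":1},{"dr":[0,0,-10],"slide":[0,0,0.01],"jaw":1},{"dr":[0,0,-10],"slide":[0,0,0.01],"jaw":1},{"dr":[0,0,-10],"slide":[0,0,0.01],"jaw":1},{"dr":[0,0,-10],"slide":[0,0,0.01],"jaw":1},{"dr":[0,0,-10],"slide":[0,0,0.01],"jaw":1},{"dr":[0,0,-10.5],"slide":[0,0,0.01],"jaw":1}]' 40
cat > st.py <<'E'
from rig import r
from h import *
np.set_printoptions(precision=4,suppress=True)
s=r.get_state();M=R.from_quat(s['tool_rot']).as_matrix()
print(s['time_s'],s['tool_pos'],'q',s['q'],'F',s['wrist_force'],'T',s['wrist_torque'],'gap',s['finger_gap']);print('tx',M[:,0],'ty',M[:,1],'tz',M[:,2],'yaw(ty-90)',np.degrees(np.arctan2(M[1,1],M[0,1]))-90)
E
python3 st.py
```

```text
time_s: 2.25
tool_pos: [0.525, 0.1596, 0.2236]
tool_rot: [0.08, 0.997, -0.0, 0.0]
wrist_force: [0.2, 1.2, -0.5]
finger_gap: 0.0855
2.25 [0.525  0.1596 0.2236] q [ 0.1466  0.3396 -0.1585  1.0727 -0.      0.307 ] F [ 0.1681  1.1813 -0.4802] T [-0.0184 -0.0366  0.0098] gap 0.08546823650971656
tx [-0.9872  0.1598 -0.0001] ty [ 0.1598  0.9872 -0.    ] tz [ 0.0001 -0.     -1.    ] yaw(ty-90) -9.194629146462006
```

```bash
python3 -m inch '[{"dr":[0,0,0.3],"slide":[0.02,0,0.005],"jaw":1},{"dr":[0,0,0],"slide":[0.025,0.002,0.005],"jaw":1},{"dr":[0,0,0],"slide":[0.025,0,0.005],"jaw":1},{"dr":[0,0,0],"slide":[0.02,0,0.005],"jaw":1},{"dr":[0,0,0],"slide":[0.01,0,0],"jaw":1},{"dr":[0,0,0],"slide":[0,0,0],"jaw":1},{"dr":[0,0,0],"slide":[0,0,0],"jaw":1},{"dr":[0,0,0],"slide":[0,0,0],"jaw":1}]' 40
python3 st.py
python3 - <<'E'
from rig import r
import cv2, numpy as np
for n in("wrist","scene","side"):
    c=r.calibration(n);im,d=r.get_image(n);np.savez(f"{n}2.npz",im=im,d=d,c=c);cv2.imwrite(f"pics/{n}2.png",cv2.resize(im,None,fx=1.5,fy=1.5))
E
python3 meas.py wrist2.npz
```

```text
time_s: 3.25
tool_pos: [0.4274, 0.1788, 0.2039]
tool_rot: [0.086, 0.996, 0.0, 0.0]
wrist_force: [-0.5, -0.1, 0.6]
finger_gap: 0.0854
3.25 [0.4274 0.1788 0.2039] q [ 0.22    0.2159 -0.3978  0.9567 -0.      0.3914] F [-0.5297 -0.0947  0.5673] T [ 0.0217 -0.0581  0.0273] gap 0.08536702843140984
tx [-0.9853  0.1706 -0.0004] ty [0.1706 0.9853 0.0001] tz [ 0.0004  0.     -1.    ] yaw(ty-90) -9.820376666780291
red 152 [303.2 304.9] ((553.1, 204.0), (4.8, 42.1), 78.99, 'line', -10.77, array([552.7725, 204.0578])) [0.5527 0.2041 0.034 ]
yel 931 [258.1 197.5] [0.4205 0.1791 0.0611]
 top 834 ((424.4, 178.3), (13.4, 43.2), 80.64, 'line', -9.98, array([423.5502, 178.6261]))
blue 3954 [245.3 159.1] ((418.6, 174.2), (171.0, 81.3), 83.89, 'line', 86.1, array([396.9085, 169.6288])) [0.3905 0.1697 0.0034]
plate 7710 [258.5 185.3] ((425.2, 178.5), (149.1, 60.0), 80.64, 'line', 80.22, array([423.6926, 178.9376])) [0.423  0.1841 0.0113]
```

View pics/wrist2.png

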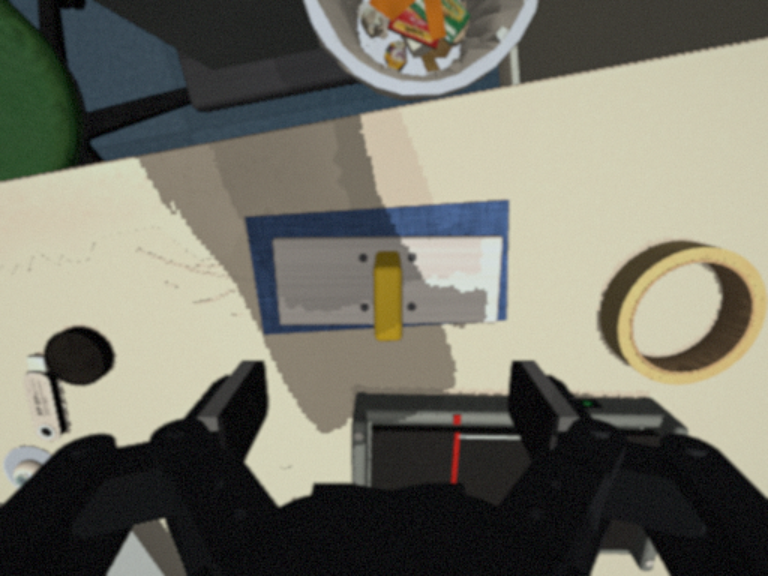

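View pics/side2.png

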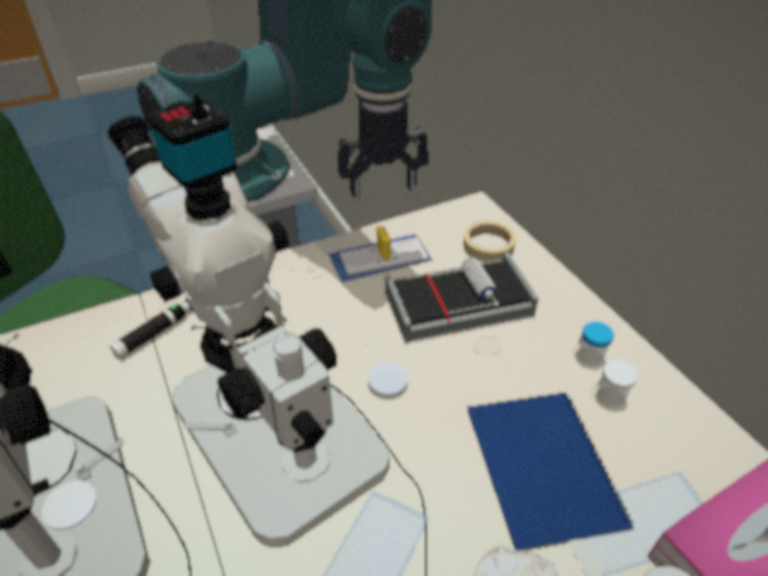

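View pics/scene2.png

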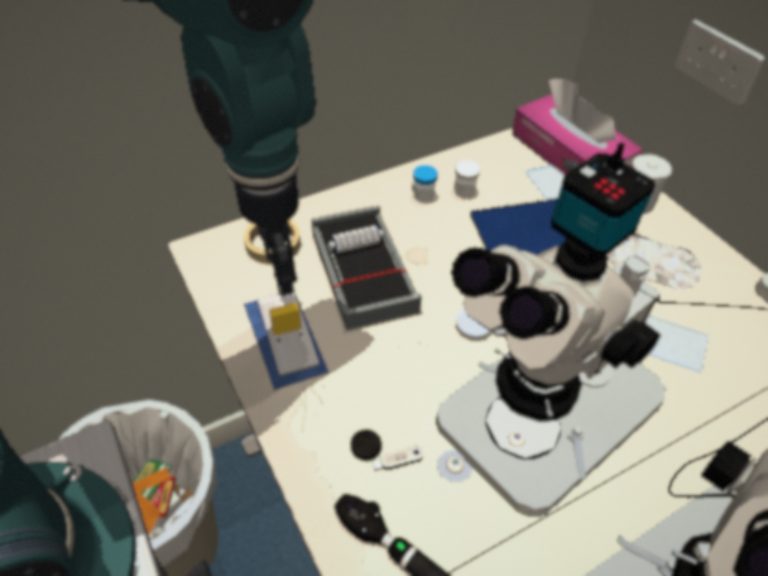

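The press sits at about (425,178) mm with yaw about −9.3°, and the gripper is right above it. I'll descend and grip.

```bash
python3 -m inch '[{"dr":[0,0,-0.4],"slide":[0.0015,0,0.015],"jaw":1},{"dr":[0,0,0],"slide":[0,0,0.02],"jaw":1},{"dr":[0,0,0],"slide":[0,0,0.02],"jaw":1},{"dr":[0,0,0],"slide":[0,0,0.02],"jaw":1},{"dr":[0,0,0],"slide":[0,0,0.02],"jaw":1},{"dr":[0,0,0],"slide":[0,0,0.014],"jaw":1},{"dr":[0,0,0],"slide":[0,0,0],"jaw":1},{"dr":[0,0,0],"slide":[0,0,0],"jaw":0.6}]' 40
python3 st.py
python3 -m inch '[{"dr":[0,0,0],"slide":[0,0,0],"jaw":0.4},{"dr":[0,0,0],"slide":[0,0,0],"jaw":0.3},{"dr":[0,0,0],"slide":[0,0,0],"jaw":0.2},{"dr":[0,0,0],"slide":[0,0,0],"jaw":0.1},{"dr":[0,0,0],"slide":[0,0,0],"jaw":0},{"dr":[0,0,0],"slide":[0,0,0],"jaw":0},{"dr":[0,0,0],"slide":[0,0,0],"jaw":0},{"dr":[0,0,0],"slide":[0,0,0],"jaw":0}]' 70
python3 st.py
```

```text
time_s: 4.4
tool_pos: [0.4256, 0.1792, 0.0953]
tool_rot: [0.082, 0.997, 0.0, 0.0]
wrist_force: [-0.5, -0.4, -0.1]
finger_gap: 0.0697
4.4 [0.4256 0.1792 0.0953] q [ 0.2217  0.3306 -0.5842  0.6555 -0.      0.3858] F [-0.5389 -0.3826 -0.1476] T [ 0.0175 -0.0073 -0.0301] gap 0.06971615525460051
tx [-0.9866  0.1633 -0.0004] ty [0.1633 0.9866 0.0002] tz [ 0.0005  0.0001 -1.    ] yaw(ty-90) -9.399455103445689
time_s: 5.4
tool_pos: [0.4254, 0.1791, 0.0952]
tool_rot: [0.082, 0.997, 0.0, 0.0]
wrist_force: [-1.4, -1.9, 7.3]
finger_gap: 0.015
5.4 [0.4254 0.1791 0.0952] q [ 0.2218  0.3306 -0.5849  0.6549 -0.0001  0.3858] F [-1.4096 -1.9377  7.2907] T [-0.103   0.2335 -0.0042] gap 0.014956166944314123
tx [-0.9866  0.1632 -0.0004] ty [0.1632 0.9866 0.0001] tz [ 0.0004 -0.     -1.    ] yaw(ty-90) -9.395481005583335
```

```bash
python3 -m inch '[{"dr":[0,0,0],"slide":[0,0,-0.003],"jaw":0},{"dr":[0,0,0],"slide":[0,0,-0.01],"jaw":0},{"dr":[0,0,0],"slide":[0,0,-0.02],"jaw":0},{"dr":[0,0,0],"slide":[0,0,-0.025],"jaw":0},{"dr":[0,0,0],"slide":[0,0,-0.025],"jaw":0},{"dr":[0,0,0],"slide":[0,0,-0.017],"jaw":0},{"dr":[0,0,0],"slide":[0,0,-0.005],"jaw":0},{"dr":[0,0,0],"slide":[0,0,0],"jaw":0}]' 90
python3 st.py
python3 - <<'E'
from rig import r
import cv2, numpy as np
for n in("wrist","scene","side"):
    c=r.calibration(n);im,d=r.get_image(n);np.savez(f"{n}3.npz",im=im,d=d,c=c);cv2.imwrite(f"pics/{n}3.png",cv2.resize(im,None,fx=1.5,fy=1.5))
    print(r.get_state()['wrist_force'])
E
python3 meas.py wrist3.npz;python3 meas.py scene3.npz
```

```text
time_s: 6.4
tool_pos: [0.4252, 0.1791, 0.1999]
tool_rot: [0.082, 0.997, 0.0, 0.0]
wrist_force: [-0.6, 0.0, -3.0]
finger_gap: 0.0153
6.4 [0.4252 0.1791 0.1999] q [ 0.2218  0.2164 -0.4094  0.9448 -0.      0.3858] F [-0.641   0.0313 -3.0345] T [ 0.0005 -0.0721 -0.0565] gap 0.015285293293218856
tx [-0.9866  0.1633 -0.0002] ty [0.1633 0.9866 0.0001] tz [ 0.0002  0.     -1.    ] yaw(ty-90) -9.398497049508904
[-0.6040912   0.8152004  -1.65145916]
[-0.03071788  0.16996876 -2.10891023]
[ 0.4265922   0.19543502 -2.46605626]
red 48 [270.7  12. ] ((282.1, 211.7), (7.9, 4.4), 64.42, 'line', 49.82, array([282.388, 211.557])) [ 0.1256  0.2584 -0.4781]
yel 3758 [258.3 265.8] [0.4162 0.1796 0.1655]
 top 3751 ((480.7, 169.0), (31.0, 113.8), 80.75, 'line', -9.13, array([479.6973, 169.4637]))
blue 7614 [255.3 164. ] ((398.3, 176.5), (172.2, 47.8), 80.61, 'line', 82.16, array([400.3561, 179.4282])) [0.3997 0.181  0.0034]
plate 954 [479.1 223.4] ((494.5, 388.6), (49.2, 78.4), 53.46, 'line', -31.75, array([497.2191, 395.667 ])) [0.5005 0.3996 0.0139]
rol 94 [369.4 321.8] ((554.9, 262.5), (20.9, 6.1), 34.06, 'line', 26.05, array([554.3396, 262.1779])) [0.5581 0.2632 0.0564] 0.061264647707715
red 130 [406.  125.4] ((1068.8, 185.4), (36.2, 50.7), 13.02, 'line', -85.19, array([1068.3744,  185.2356])) [ 0.6273 -0.1418  0.4488]
yel 49 [177.7 181.5] [0.4082 0.1737 0.153 ]
 top 49 ((430.4, 255.3), (51.2, 7.6), 74.9, 'line', 72.43, array([430.6203, 256.6852]))
blue 1356 [190.4 232.8] ((418.0, 173.2), (163.9, 76.3), 83.75, 'line', -79.92, array([410.7924, 150.1416])) [0.4071 0.1446 0.0026]
plate 214 [129.4 145.7] ((378.2, 482.6), (18.9, 154.9), 89.42, 'line', 0.27, array([378.7814, 482.6215])) [0.3797 0.4797 0.0135]
rol 309 [236.7 158.2] ((587.3, 262.3), (33.0, 89.6), 82.22, 'line', -8.38, array([587.4021, 262.768 ])) [0.5883 0.2634 0.0588] 0.06496488750173057
```

View pics/wrist3.png

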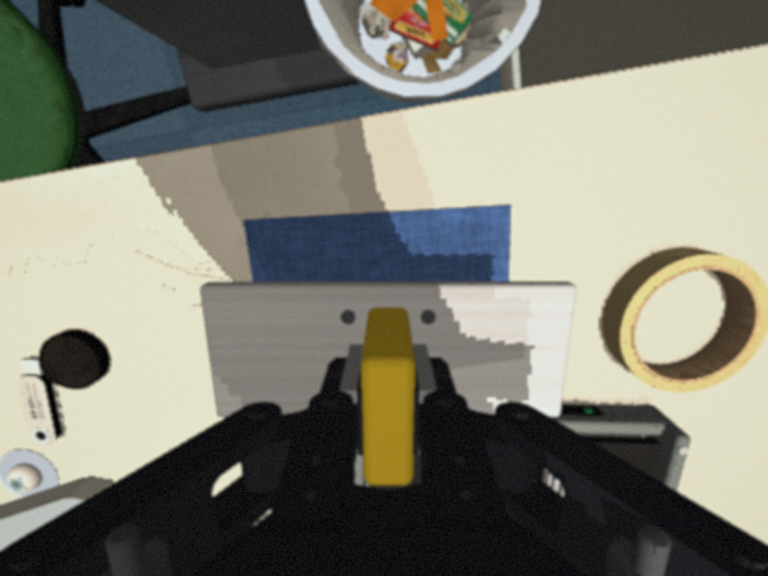

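View pics/side3.png

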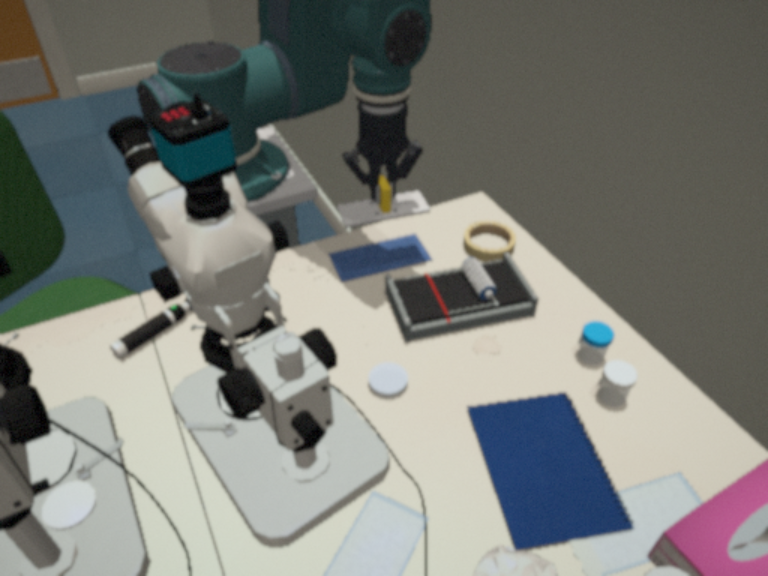

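```bash
cat > m2.py <<'E'
from meas import axis
from h import *
import sys
E
python3 - <<'E'
import sys; sys.argv=['x','wrist3.npz']
import io,contextlib
with contextlib.redirect_stdout(io.StringIO()):
    from meas import axis
from h import *
for f in('wrist1','scene1','side2','side3','scene3'):
    im,d,c=load(f+'.npz');H,S,V=cv2.split(cv2.cvtColor(im,cv2.COLOR_BGR2HSV))
    P=dep(c,np.stack(np.meshgrid(range(512),range(384)),-1).reshape(-1,2),d).reshape(384,512,3)
    X,Y,Z=P[...,0],P[...,1],P[...,2]
    red=((H<8)|(H>172))&(S>100)&(V>60)&(X>.5)&(X<.68)&(Y>.15)&(Y<.25)&(Z<.06)
    for a,ce,m in blobs(red,2): 
        if a>20: print(f,'red',a,ce,axis(m,c,.034))
    rol=(V>85)&(S<80)&(X>.53)&(X<.66)&(Y>.22)&(Y<.31)&(Z>.046)&(Z<.07)
    for a,ce,m in blobs(rol,1):
        Q=P[m];t=Q[:,2]>.056;A=Q[t][:,:2]*1000;print(f,'rol',a,ce,'3d centroid',Q.mean(0)*1000,axis(m,c,.057),'top',cv2.minAreaRect(A.astype(np.float32)), 'zmax',np.percentile(Q[:,2],95))
        cv2.imwrite(f'pics/rol_{f}.png',cv2.resize((m*255).astype(np.uint8),None,fx=1.5,fy=1.5))
    blue=(H>95)&(H<130)&(S>90)&(V>35)&(abs(Z)<.015)&(X<.52)&(X>.3)&(Y>0.05)&(Y<.3)
    for a,ce,m in blobs(blue,1): print(f,'mat',a,ce,axis(m,c,.003))
    # bed surface plane fit
    bed=(V<60)&(X>.54)&(X<.66)&(Y>.12)&(Y<.32)&(Z>.026)&(Z<.042)
    B=P[bed];
    yb=(B[:,0]-.582)*.189+(B[:,1]-.1983)*.982; xb=(B[:,0]-.582)*.982-(B[:,1]-.1983)*.189
    k=(abs(xb)<.04)&(yb>-.05)&(yb<.10);co=np.linalg.lstsq(np.c_[np.ones(k.sum()),xb[k],yb[k]],B[k][:,2],rcond=None)[0];print(f,'bed',k.sum(),co)
E
```

```text
wrist1 red 424 [306.7 141.9] ((585.9, 197.5), (6.1, 107.9), 79.04, 'line', -10.89, array([584.768 , 197.7489]))
wrist1 red 31 [259.  132.1] ((525.8, 209.7), (4.8, 7.3), 89.94, 'line', -2.4, array([525.7913, 209.5972]))
wrist1 rol 2211 [320.1  76.7] 3d centroid [591.2027 268.9241  59.2766] ((591.5, 269.0), (29.4, 91.1), 81.14, 'line', -8.61, array([591.7063, 269.2266])) top ((593.48193359375, 269.7210998535156), (25.595134735107422, 77.83744812011719), 81.23500061035156) zmax 0.06374407393660028
wrist1 mat 1902 [172.2 153.3] ((419.0, 174.5), (170.7, 81.2), 83.71, 'line', 89.79, array([407.5309, 176.7908]))
wrist1 bed 6012 [ 0.0338 -0.0002  0.0005]
scene1 red 148 [245.9 183.6] ((579.9, 199.1), (12.3, 97.8), 79.48, 'line', -10.45, array([579.0668, 198.8897]))
scene1 rol 342 [236.9 158.6] 3d centroid [588.4728 264.0029  56.8076] ((587.9, 263.1), (37.2, 91.0), 82.22, 'line', -7.43, array([588.4064, 263.879 ])) top ((590.1356201171875, 267.5356750488281), (24.199296951293945, 75.66072082519531), 82.365234375) zmax 0.06295383270357725
scene1 mat 465 [183.7 234.6] ((417.6, 173.2), (165.2, 77
[... 1027 characters left out ...]
1
side3 mat 1013 [252.  171.4] ((422.3, 172.1), (164.9, 73.8), 83.11, 'line', 83.14, array([422.8965, 169.8873]))
side3 bed 888 [0.0331 0.0034 0.001 ]
scene3 red 150 [246.  183.6] ((580.0, 199.0), (12.1, 97.8), 78.88, 'line', -10.78, array([579.3935, 198.8187]))
scene3 rol 350 [236.7 158.8] 3d centroid [588.0049 263.8609  56.7149] ((587.4, 263.3), (37.0, 92.1), 82.22, 'line', -7.03, array([587.9022, 263.653 ])) top ((590.1073608398438, 267.9174499511719), (24.683937072753906, 76.34707641601562), 83.17046356201172) zmax 0.06303755298814455
scene3 mat 1402 [190.4 232.7] ((417.9, 173.3), (165.5, 77.3), 83.92, 'line', -80.01, array([410.8465, 150.3549]))
scene3 bed 1020 [ 0.0328 -0.0023  0.0006]
```

The press is held level. The bare mat reads about (419.5,173.5) mm, yaw −6.2°. The red line centre is (582,198.4), yaw −10.9°, and the roller is at (591,270), yaw −8.8°. That leaves about 72 mm to roll, so 143 mm of press travel. Moving above the roller.

```bash
python3 -m inch '[{"dr":[0,0,-0.1],"slide":[-0.01,0.01,0],"jaw":0},{"dr":[0,0,-0.1],"slide":[-0.025,0.025,0],"jaw":0},{"dr":[0,0,-0.1],"slide":[-0.03,0.03,0],"jaw":0},{"dr":[0,0,-0.1],"slide":[-0.03,0.03,0],"jaw":0},{"dr":[0,0,-0.1],"slide":[-0.03,0.03,0],"jaw":0},{"dr":[0,0,-0.1],"slide":[-0.015,0.018,0],"jaw":0},{"dr":[0,0,0],"slide":[-0.009,0.01,0],"jaw":0},{"dr":[0,0,0],"slide":[0,0,0.005],"jaw":0}]' 90
python3 st.py
python3 -m inch '[{"dr":[0,0,0],"slide":[0,0,0.01],"jaw":0},{"dr":[0,0,0],"slide":[0,0,0.01],"jaw":0},{"dr":[0,0,0],"slide":[0,0,0.006],"jaw":0},{"dr":[0,0,0],"slide":[0,0,0.004],"jaw":0},{"dr":[0,0,0],"slide":[0,0,0.002],"jaw":0},{"dr":[0,0,0],"slide":[0,0,0],"jaw":0},{"dr":[0,0,0],"slide":[0,0,0],"jaw":0},{"dr":[0,0,0],"slide":[0,0,0],"jaw":0}]' 90
python3 st.py
python3 - <<'E'
from rig import r
import cv2, numpy as np
for n in("scene","side"):
    c=r.calibration(n);im,d=r.get_image(n);np.savez(f"{n}4.npz",im=im,d=d,c=c);
    y0,x0=(110,180) if n=='scene' else (110,230)
    cv2.imwrite(f"pics/{n}4.png",cv2.resize(im[y0:y0+130,x0:x0+170],None,fx=4,fy=4,interpolation=cv2.INTER_CUBIC))
    print(r.get_state()['wrist_force'])
E
```

```text
time_s: 7.55
tool_pos: [0.5975, 0.3075, 0.1938]
tool_rot: [0.076, 0.997, 0.0, -0.0]
wrist_force: [-0.8, -0.3, -2.8]
finger_gap: 0.0149
7.55 [0.5975 0.3075 0.1938] q [0.3541 0.5608 0.1365 1.1465 0.0001 0.5072] F [-0.8411 -0.3256 -2.8115] T [-0.0068 -0.0675 -0.0187] gap 0.014918425574684483
tx [-0.9883  0.1525  0.0001] ty [0.1525 0.9883 0.0001] tz [-0.      0.0001 -1.    ] yaw(ty-90) -8.771477968395146
time_s: 8.55
tool_pos: [0.5967, 0.3066, 0.163]
tool_rot: [0.077, 0.997, 0.0, 0.0]
wrist_force: [0.2, -0.1, -2.2]
finger_gap: 0.015
8.55 [0.5967 0.3066 0.163 ] q [0.3534 0.5762 0.0784 1.0728 0.     0.5069] F [ 0.2018 -0.099  -2.154 ] T [-0.023   0.0139 -0.0062] gap 0.014957427193978395
tx [-0.9882  0.153  -0.0002] ty [0.153  0.9882 0.0001] tz [ 0.0002  0.0001 -1.    ] yaw(ty-90) -8.799357507053728
[ 0.72313204 -0.17929871 -1.53652094]
[ 0.82978953  0.18134085 -1.92896509]
```

View pics/scene4.png

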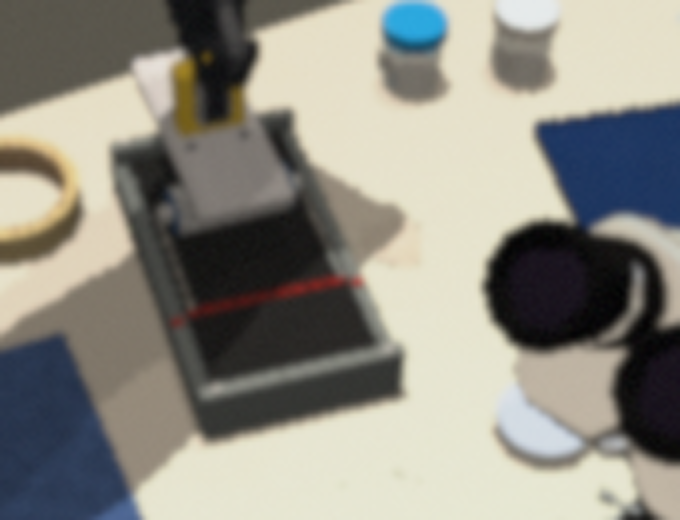

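View pics/side4.png

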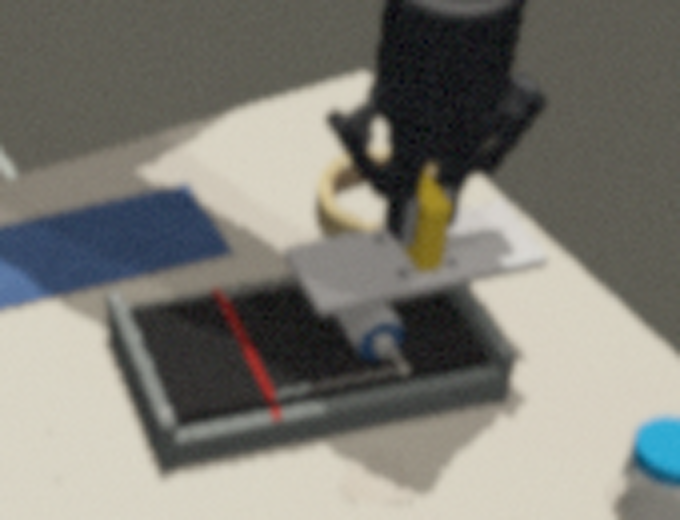

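Both views show the press over the roller, with the roller end in side(4x) at about (380,340), and the red line clear. Coming down in small steps.

```bash
python3 -m inch '[{"dr":[0,0,0],"slide":[0,0,0.001],"jaw":0},{"dr":[0,0,0],"slide":[0,0,0.001],"jaw":0},{"dr":[0,0,0],"slide":[0,0,0.001],"jaw":0},{"dr":[0,0,0],"slide":[0,0,0.001],"jaw":0},{"dr":[0,0,0],"slide":[0,0,0.0005],"jaw":0},{"dr":[0,0,0],"slide":[0,0,0.0005],"jaw":0},{"dr":[0,0,0],"slide":[0,0,0.0005],"jaw":0},{"dr":[0,0,0],"slide":[0,0,0],"jaw":0}]' 90
python3 st.py
```

```text
time_s: 9.65
tool_pos: [0.5966, 0.3066, 0.1573]
tool_rot: [0.077, 0.997, -0.0, -0.0]
wrist_force: [0.5, 0.6, -2.3]
finger_gap: 0.0152
9.65 [0.5966 0.3066 0.1573] q [ 0.3533  0.5798  0.069   1.06   -0.      0.5069] F [ 0.4879  0.6217 -2.2659] T [-0.0403  0.0388 -0.0132] gap 0.015159194450318771
tx [-0.9882  0.153   0.0001] ty [ 0.153   0.9882 -0.0001] tz [-0.0001 -0.     -1.    ] yaw(ty-90) -8.800844107528306
```

```bash
python3 -m inch '[{"dr":[0,0,0],"slide":[0,0,0.0003],"jaw":0},{"dr":[0,0,0],"slide":[0,0,0.0003],"jaw":0},{"dr":[0,0,0],"slide":[0,0,0.0003],"jaw":0},{"dr":[0,0,0],"slide":[0,0,0.0003],"jaw":0},{"dr":[0,0,0],"slide":[0,0,0.0003],"jaw":0},{"dr":[0,0,0],"slide":[0,0,0],"jaw":0},{"dr":[0,0,0],"slide":[0,0,0],"jaw":0},{"dr":[0,0,0],"slide":[0,0,0],"jaw":0}]' 90
python3 st.py
```

```text
time_s: 10.65
tool_pos: [0.5967, 0.3066, 0.1559]
tool_rot: [0.077, 0.997, 0.0, -0.0]
wrist_force: [-0.1, 0.7, -1.1]
finger_gap: 0.0152
10.65 [0.5967 0.3066 0.1559] q [0.3534 0.5808 0.0666 1.0566 0.     0.5069] F [-0.1137  0.6703 -1.0885] T [-0.0853 -0.0641  0.0093] gap 0.015230581571134355
tx [-0.9882  0.1529  0.    ] ty [0.1529 0.9882 0.    ] tz [-0.  0. -1.] yaw(ty-90) -8.797779872755711
```

```bash
python3 -m inch '[{"dr":[0,0,0],"slide":[0,0,0.0002],"jaw":0},{"dr":[0,0,0],"slide":[0,0,0.0002],"jaw":0},{"dr":[0,0,0],"slide":[0,0,0.0002],"jaw":0},{"dr":[0,0,0],"slide":[0,0,0.0002],"jaw":0},{"dr":[0,0,0],"slide":[0,0,0],"jaw":0},{"dr":[0,0,0],"slide":[0,0,0],"jaw":0},{"dr":[0,0,0],"slide":[0,0,0],"jaw":0},{"dr":[0,0,0],"slide":[0,0,0],"jaw":0}]' 90
python3 st.py
```

```text
time_s: 11.65
tool_pos: [0.5967, 0.3066, 0.1551]
tool_rot: [0.077, 0.997, 0.0, 0.0]
wrist_force: [0.8, -0.1, -2.0]
finger_gap: 0.015
11.65 [0.5967 0.3066 0.1551] q [ 0.3533  0.5812  0.0653  1.0548 -0.      0.5069] F [ 0.8263 -0.1316 -2.0023] T [ 0.0008 -0.0227 -0.0035] gap 0.014968250714169903
tx [-0.9882  0.153  -0.    ] ty [0.153  0.9882 0.    ] tz [ 0.  0. -1.] yaw(ty-90) -8.801295348252097
```

```bash
python3 -m inch '[{"dr":[0,0,0],"slide":[0,0,0.0002],"jaw":0},{"dr":[0,0,0],"slide":[0,0,0.0002],"jaw":0},{"dr":[0,0,0],"slide":[0,0,0.0002],"jaw":0},{"dr":[0,0,0],"slide":[0,0,0.0002],"jaw":0},{"dr":[0,0,0],"slide":[0,0,0.0002],"jaw":0},{"dr":[0,0,0],"slide":[0,0,0],"jaw":0},{"dr":[0,0,0],"slide":[0,0,0],"jaw":0},{"dr":[0,0,0],"slide":[0,0,0],"jaw":0}]' 90
python3 st.py
```

```text
time_s: 12.65
tool_pos: [0.5967, 0.3066, 0.1542]
tool_rot: [0.077, 0.997, 0.0, 0.0]
wrist_force: [-0.8, -0.4, 3.6]
finger_gap: 0.0147
12.65 [0.5967 0.3066 0.1542] q [0.3534 0.5818 0.0638 1.0525 0.     0.5069] F [-0.8264 -0.395   3.5707] T [-0.1803  0.1523  0.0052] gap 0.014736852947031049
tx [-0.9882  0.153  -0.0002] ty [0.153  0.9882 0.0001] tz [ 0.0002  0.0001 -1.    ] yaw(ty-90) -8.799207262381415
```

```bash
python3 -m inch '[{"dr":[0,0,0],"slide":[0,0,0.0001],"jaw":0},{"dr":[0,0,0],"slide":[0,0,0.0001],"jaw":0},{"dr":[0,0,0],"slide":[0,0,0.0001],"jaw":0},{"dr":[0,0,0],"slide":[0,0,0.0001],"jaw":0},{"dr":[0,0,0],"slide":[0,0,0],"jaw":0},{"dr":[0,0,0],"slide":[0,0,0],"jaw":0},{"dr":[0,0,0],"slide":[0,0,0],"jaw":0},{"dr":[0,0,0],"slide":[0,0,0],"jaw":0}]' 90
python3 st.py
```

```text
time_s: 13.65
tool_pos: [0.5967, 0.3066, 0.1539]
tool_rot: [0.077, 0.997, 0.0, 0.0]
wrist_force: [-0.2, -0.2, 5.8]
finger_gap: 0.015
13.65 [0.5967 0.3066 0.1539] q [ 0.3533  0.582   0.0632  1.0516 -0.      0.5069] F [-0.1701 -0.1609  5.7851] T [-0.2235  0.2651 -0.0032] gap 0.015047481773124309
tx [-0.9882  0.153  -0.0003] ty [0.153  0.9882 0.0001] tz [ 0.0003  0.0001 -1.    ] yaw(ty-90) -8.799361081825566
```

Contact is about 8 N. Starting the roll at 1 mm per row, with a small yaw bias to square up the roller.

```bash
python3 -m inch '[{"dr":[0,0,0],"slide":[0,-0.0002,0],"jaw":0},{"dr":[0,0,0],"slide":[0,-0.0004,0],"jaw":0},{"dr":[0,0,0],"slide":[0,-0.0006,0],"jaw":0},{"dr":[0,0,0.03],"slide":[0,-0.0008,0],"jaw":0},{"dr":[0,0,0.03],"slide":[0,-0.001,0],"jaw":0},{"dr":[0,0,0.03],"slide":[0,-0.001,0],"jaw":0},{"dr":[0,0,0.03],"slide":[0,-0.001,0],"jaw":0},{"dr":[0,0,0.03],"slide":[0,-0.001,0],"jaw":0}]' 90
python3 st.py
```

```text
time_s: 14.65
tool_pos: [0.5959, 0.3007, 0.154]
tool_rot: [0.078, 0.997, 0.0, 0.0]
wrist_force: [-1.0, 0.1, 7.1]
finger_gap: 0.0148
14.65 [0.5959 0.3007 0.154 ] q [0.3454 0.5761 0.0523 1.0463 0.     0.5016] F [-0.9521  0.1037  7.0817] T [-0.2132  0.1731  0.0086] gap 0.01477722282006935
tx [-0.9878  0.1555 -0.0006] ty [0.1555 0.9878 0.0003] tz [ 0.0006  0.0002 -1.    ] yaw(ty-90) -8.947772509072948
```

```bash
python3 -m inch '[{"dr":[0,0,0.04],"slide":[0,-0.001,0],"jaw":0},{"dr":[0,0,0.04],"slide":[0,-0.001,0],"jaw":0},{"dr":[0,0,0.04],"slide":[0,-0.001,0],"jaw":0},{"dr":[0,0,0.04],"slide":[0,-0.001,0],"jaw":0},{"dr":[0,0,0.04],"slide":[0,-0.001,0],"jaw":0},{"dr":[0,0,0.04],"slide":[0,-0.001,0],"jaw":0},{"dr":[0,0,0.04],"slide":[0,-0.001,0],"jaw":0},{"dr":[0,0,0.04],"slide":[0,-0.001,0],"jaw":0}]' 90
python3 st.py | grep F
```

```text
time_s: 15.65
tool_pos: [0.5947, 0.2929, 0.154]
tool_rot: [0.081, 0.997, 0.0, 0.0]
wrist_force: [0.2, 0.7, 6.6]
finger_gap: 0.0151
15.65 [0.5947 0.2929 0.154 ] q [0.3348 0.5686 0.0379 1.0391 0.0003 0.4965] F [0.199  0.741  6.6148] T [0.0336 0.0407 0.0502] gap 0.015071638947577374
```

```bash
python3 -m inch '[{"dr":[0,0,0.04],"slide":[0,-0.001,0],"jaw":0},{"dr":[0,0,0.04],"slide":[0,-0.001,0],"jaw":0},{"dr":[0,0,0.04],"slide":[0,-0.001,0],"jaw":0},{"dr":[0,0,0.04],"slide":[0,-0.001,0],"jaw":0},{"dr":[0,0,0.04],"slide":[0,-0.001,0],"jaw":0},{"dr":[0,0,0.04],"slide":[0,-0.001,0],"jaw":0},{"dr":[0,0,0.04],"slide":[0,-0.001,0],"jaw":0},{"dr":[0,0,0.04],"slide":[0,-0.001,0],"jaw":0}]' 90
python3 st.py | grep F
```

```text
time_s: 16.65
tool_pos: [0.5935, 0.2848, 0.154]
tool_rot: [0.084, 0.996, -0.0, 0.0]
wrist_force: [1.1, -0.5, 5.8]
finger_gap: 0.0155
16.65 [0.5935 0.2848 0.154 ] q [ 0.3239  0.5611  0.0236  1.0324 -0.0005  0.4913] F [ 1.1204 -0.4969  5.8419] T [-0.4445 -0.1618  0.075 ] gap 0.015471037451088467
```

```bash
python3 -m inch '[{"dr":[0,0,0.04],"slide":[0,-0.001,0.00005],"jaw":0},{"dr":[0,0,0.04],"slide":[0,-0.001,0],"jaw":0},{"dr":[0,0,0.04],"slide":[0,-0.001,0],"jaw":0},{"dr":[0,0,0.04],"slide":[0,-0.001,0],"jaw":0},{"dr":[0,0,0.04],"slide":[0,-0.001,0],"jaw":0},{"dr":[0,0,0.04],"slide":[0,-0.001,0],"jaw":0},{"dr":[0,0,0.04],"slide":[0,-0.001,0],"jaw":0},{"dr":[0,0,0.04],"slide":[0,-0.001,0],"jaw":0}]' 90
python3 st.py | grep F
```

```text
time_s: 17.65
tool_pos: [0.5923, 0.2771, 0.1541]
tool_rot: [0.086, 0.996, 0.0, 0.001]
wrist_force: [0.9, -0.0, 6.8]
finger_gap: 0.0148
17.65 [0.5923 0.2771 0.1541] q [ 0.3131  0.5537  0.0097  1.0254 -0.0002  0.486 ] F [ 0.863  -0.0147  6.8258] T [-0.1716 -0.263   0.0981] gap 0.014762877957496286
```

```bash
python3 -m inch '[{"dr":[0,0,0.04],"slide":[0,-0.001,0.00005],"jaw":0},{"dr":[0,0,0.04],"slide":[0,-0.001,0],"jaw":0},{"dr":[0,0,0.04],"slide":[0,-0.001,0],"jaw":0},{"dr":[0,0,0.04],"slide":[0,-0.001,0],"jaw":0},{"dr":[0,0,0.04],"slide":[0,-0.001,0],"jaw":0},{"dr":[0,0,0.04],"slide":[0,-0.001,0],"jaw":0},{"dr":[0,0,0.04],"slide":[0,-0.001,0],"jaw":0},{"dr":[0,0,0.04],"slide":[0,-0.001,0],"jaw":0}]' 90
python3 st.py | grep F
```

```text
time_s: 18.65
tool_pos: [0.591, 0.2693, 0.154]
tool_rot: [0.089, 0.996, 0.0, 0.001]
wrist_force: [2.1, 0.9, 6.8]
finger_gap: 0.0148
18.65 [0.591  0.2693 0.154 ] q [ 0.3021  0.5464 -0.0041  1.0185  0.0001  0.4807] F [2.0619 0.9222 6.7755] T [ 0.0787 -0.3895  0.0291] gap 0.014814595863998256
```

```bash
python3 -m inch '[{"dr":[0,0,0.04],"slide":[-0.0001,-0.001,0],"jaw":0},{"dr":[0,0,0.04],"slide":[-0.0001,-0.001,0],"jaw":0},{"dr":[0,0,0.04],"slide":[-0.0001,-0.001,0],"jaw":0},{"dr":[0,0,0.04],"slide":[-0.0001,-0.001,0],"jaw":0},{"dr":[0,0,0.04],"slide":[-0.0001,-0.001,0],"jaw":0},{"dr":[0,0,0.04],"slide":[-0.0001,-0.001,0],"jaw":0},{"dr":[0,0,0.04],"slide":[-0.0001,-0.001,0],"jaw":0},{"dr":[0,0,0.04],"slide":[-0.0001,-0.001,0],"jaw":0}]' 90
python3 st.py | grep F
python3 - <<'E'
from rig import r
import cv2, numpy as np
for n in("side",):
    c=r.calibration(n);im,d=r.get_image(n);np.savez(f"{n}5.npz",im=im,d=d,c=c);
    y0,x0=(110,230)
    cv2.imwrite(f"pics/{n}5.png",cv2.resize(im[y0:y0+130,x0:x0+170],None,fx=4,fy=4,interpolation=cv2.INTER_CUBIC))
E
```

```text
time_s: 19.65
tool_pos: [0.59, 0.261, 0.1538]
tool_rot: [0.092, 0.996, -0.0, 0.0]
wrist_force: [0.5, -0.2, 5.6]
finger_gap: 0.0151
19.65 [0.59   0.261  0.1538] q [ 0.2904  0.5403 -0.0163  1.0136 -0.0003  0.4746] F [ 0.4829 -0.1668  5.6411] T [-0.3458 -0.009   0.0424] gap 0.0151151810499198
```

View pics/side5.png

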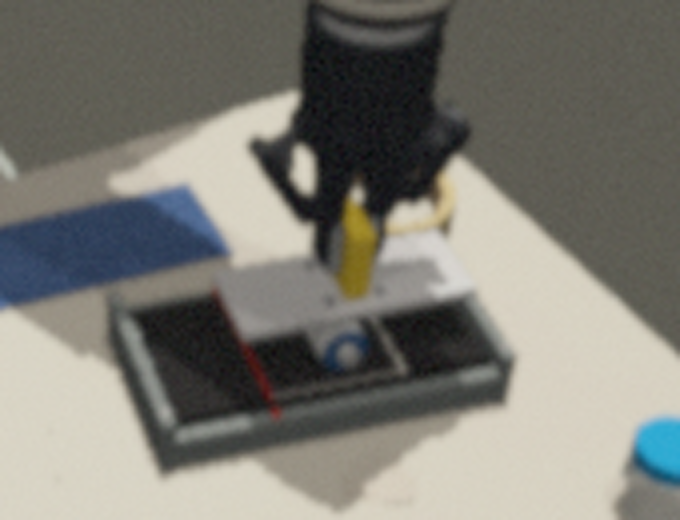

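```bash
python3 -m inch '[{"dr":[0,0,0.04],"slide":[-0.00002,-0.001,0.00002],"jaw":0},{"dr":[0,0,0.04],"slide":[-0.00002,-0.001,0.00002],"jaw":0},{"dr":[0,0,0.04],"slide":[-0.00002,-0.001,0.00002],"jaw":0},{"dr":[0,0,0.04],"slide":[-0.00002,-0.001,0.00002],"jaw":0},{"dr":[0,0,0.04],"slide":[-0.00002,-0.001,0],"jaw":0},{"dr":[0,0,0.04],"slide":[-0.00002,-0.001,0],"jaw":0},{"dr":[0,0,0.04],"slide":[-0.00002,-0.001,0],"jaw":0},{"dr":[0,0,0.04],"slide":[-0.00002,-0.001,0],"jaw":0}]' 90
python3 st.py | grep F
```

```text
time_s: 20.7
tool_pos: [0.5888, 0.2532, 0.154]
tool_rot: [0.095, 0.996, 0.0, 0.001]
wrist_force: [0.7, -0.6, 8.2]
finger_gap: 0.0152
20.7 [0.5888 0.2532 0.154 ] q [ 0.2792  0.5332 -0.0291  1.0073 -0.0001  0.4689] F [ 0.7099 -0.6218  8.2116] T [-0.1084 -0.0012  0.1089] gap 0.015174918740497529
```

```bash
python3 -m inch '[{"dr":[0,0,0.04],"slide":[-0.00002,-0.001,0],"jaw":0},{"dr":[0,0,0.04],"slide":[-0.00002,-0.001,0],"jaw":0},{"dr":[0,0,0.04],"slide":[-0.00002,-0.001,0],"jaw":0},{"dr":[0,0,0.04],"slide":[-0.00002,-0.001,0],"jaw":0},{"dr":[0,0,0.04],"slide":[-0.00002,-0.001,0],"jaw":0},{"dr":[0,0,0.04],"slide":[-0.00002,-0.001,0],"jaw":0},{"dr":[0,0,0.04],"slide":[-0.00002,-0.001,0],"jaw":0},{"dr":[0,0,0.04],"slide":[-0.00002,-0.001,0],"jaw":0}]' 90
python3 st.py | grep F
```

```text
time_s: 21.7
tool_pos: [0.5875, 0.2455, 0.154]
tool_rot: [0.097, 0.995, 0.0, 0.001]
wrist_force: [0.9, 0.5, 6.6]
finger_gap: 0.0153
21.7 [0.5875 0.2455 0.154 ] q [ 0.2678  0.5264 -0.0418  1.0011  0.0003  0.4631] F [0.9239 0.4682 6.5761] T [ 0.1642 -0.1541  0.0274] gap 0.015251962678820173
```

```bash
python3 -m inch '[{"dr":[0,0,0.04],"slide":[-0.00002,-0.001,0],"jaw":0},{"dr":[0,0,0.04],"slide":[-0.00002,-0.001,0],"jaw":0},{"dr":[0,0,0.04],"slide":[-0.00002,-0.001,0],"jaw":0},{"dr":[0,0,0.04],"slide":[-0.00002,-0.001,0],"jaw":0},{"dr":[0,0,0.04],"slide":[-0.00002,-0.001,0],"jaw":0},{"dr":[0,0,0.04],"slide":[-0.00002,-0.001,0],"jaw":0},{"dr":[0,0,0.04],"slide":[-0.00002,-0.001,0],"jaw":0},{"dr":[0,0,0.04],"slide":[-0.00002,-0.001,0],"jaw":0}]' 90
python3 st.py | grep F
```

```text
time_s: 22.7
tool_pos: [0.5861, 0.2374, 0.1538]
tool_rot: [0.1, 0.995, 0.0, 0.001]
wrist_force: [1.3, -0.1, 6.2]
finger_gap: 0.015
22.7 [0.5861 0.2374 0.1538] q [ 0.2561  0.5197 -0.0546  0.9952 -0.0003  0.4572] F [ 1.2503 -0.1334  6.1707] T [ 0.0294 -0.3496  0.0096] gap 0.015034679712877698
```

```bash
python3 -m inch '[{"dr":[0,0,0.04],"slide":[-0.00006,-0.001,0],"jaw":0},{"dr":[0,0,0.04],"slide":[-0.00006,-0.001,0],"jaw":0},{"dr":[0,0,0.04],"slide":[-0.00006,-0.001,0],"jaw":0},{"dr":[0,0,0.04],"slide":[-0.00006,-0.001,0],"jaw":0},{"dr":[0,0,0.04],"slide":[-0.00006,-0.001,0],"jaw":0},{"dr":[0,0,0.04],"slide":[-0.00006,-0.001,0],"jaw":0},{"dr":[0,0,0.04],"slide":[-0.00006,-0.001,0],"jaw":0},{"dr":[0,0,0.04],"slide":[-0.00006,-0.001,0],"jaw":0}]' 90
python3 st.py | grep F
python3 - <<'E'
from rig import r
import cv2, numpy as np
for n in("scene",):
    c=r.calibration(n);im,d=r.get_image(n);np.savez(f"{n}6.npz",im=im,d=d,c=c);
    y0,x0=(110,180)
    cv2.imwrite(f"pics/{n}6.png",cv2.resize(im[y0:y0+130,x0:x0+170],None,fx=4,fy=4,interpolation=cv2.INTER_CUBIC))
E
```

```text
time_s: 23.7
tool_pos: [0.5849, 0.2295, 0.1539]
tool_rot: [0.103, 0.995, 0.0, 0.001]
wrist_force: [1.6, -0.5, 7.2]
finger_gap: 0.0148
23.7 [0.5849 0.2295 0.1539] q [ 0.2444  0.5133 -0.0663  0.9901 -0.      0.4509] F [ 1.6077 -0.5359  7.1953] T [-0.066  -0.0776  0.1184] gap 0.014849268825703199
```

View pics/scene6.png

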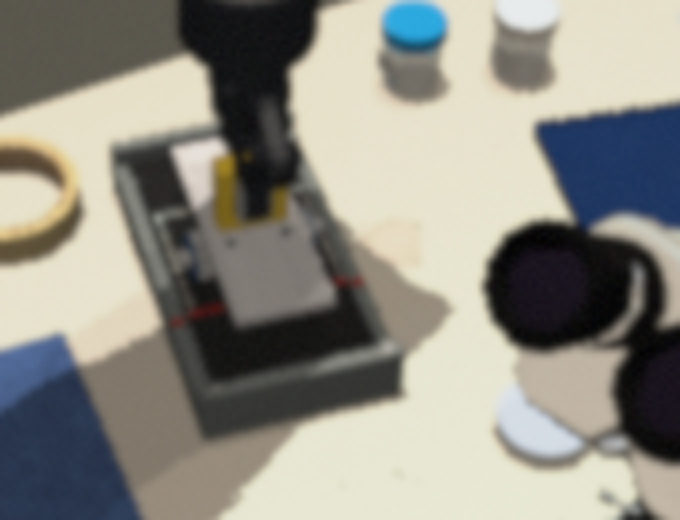

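```bash
python3 - <<'E'
from h import *
a=load('scene4.npz')[0][140:190,205:275];b=load('scene6.npz')[0][145:195,210:280]
cv2.imwrite('pics/cmp.png',cv2.convertScaleAbs(np.hstack([cv2.resize(k,None,fx=5.6,fy=5.6,interpolation=cv2.INTER_CUBIC) for k in(a,b)]),alpha=2))
E
```

```text
(no output)
```

View pics/cmp.png

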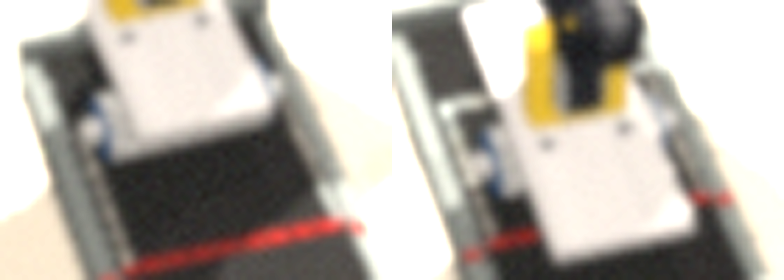

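```bash
python3 - <<'E'
from h import *
for f,pts,o in(('scene4',[(92,132),(275,88)],(205,140)),('scene6',[(83,165),(271,118)],(210,145))):
    c=load(f+'.npz')[2]
    P=onz(c,np.array(pts)/5.6+o,.048)*1000;e=P[1]-P[0];print(P.round(1),np.linalg.norm(e),np.degrees(np.arctan2(e[1],e[0])),P.mean(0))
E
```

```text
[[550.9 274.3  48. ]
 [635.1 261.3  48. ]] 85.19764346982276 -8.758076004427451 [593.0255887  267.82813149  48.        ]
[[542.1 237.4  48. ]
 [627.  224.6  48. ]] 85.88688992027419 -8.53821590108234 [584.54524877 230.98150479  48.        ]
```

```bash
cat > rings.py <<'E'
from h import *
import sys
def ring(f,box):
    im,d,c=load(f+'.npz');x0,y0,x1,y1=box
    I=im.astype(float)
    ex=np.clip(I[...,0]-I[...,2]-25,0,None);w=np.zeros_like(ex);w[y0:y1,x0:x1]=ex[y0:y1,x0:x1]
    v,u=np.mgrid[:384,:512];s=w.sum();p=[(w*u).sum()/s,(w*v).sum()/s]
    P=onz(c,[p],.049)[0]*1000;q=P[:2]-[582,198.4]
    print(f,np.round(p,2),int(s),P.round(1),'xb',(q[0]*.982-q[1]*.189).round(1),'yb',(q[0]*.189+q[1]*.982).round(1))
E
python3 - <<'E'
from rig import r
import numpy as np,cv2
n='side';c=r.calibration(n);im,d=r.get_image(n);np.savez("side6.npz",im=im,d=d,c=c)
from rings import *
out=[]
for f,x,y in(('side4',285,165),('side5',285,165),('side6',275,170),):
    im=load(f+'.npz')[0];out.append(cv2.resize(im[y:y+50,x:x+50],(260,260),interpolation=cv2.INTER_CUBIC))
cv2.imwrite('pics/sr.png',cv2.convertScaleAbs(np.hstack(out),alpha=1.5))
E
```

```text
(no output)
```

View pics/sr.png

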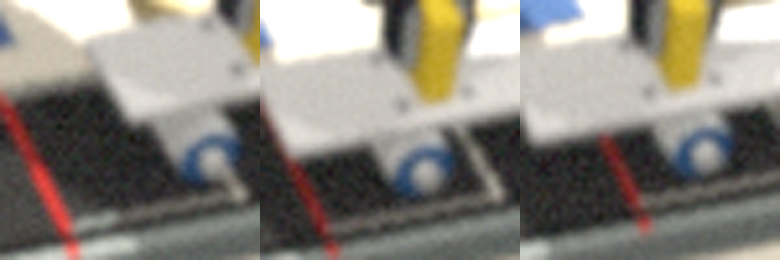

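```bash
python3 - <<'E'
from rings import *
for f,(u,v) in dict(side4=(325,195),side5=(317,198),side6=(310,199)).items(): ring(f,(u-7,v-7,u+8,v+8))
for f,(u,v) in dict(scene4=(223,163),scene6=(227,174)).items(): ring(f,(u-5,v-7,u+6,v+8))
E
```

```text
side4 [323.81 195.21] 183 [631.5 259.7  49. ] xb 37.0 yb 69.6
side5 [315.6  197.02] 200 [628.1 238.8  49. ] xb 37.6 yb 48.4
side6 [308.15 199.11] 173 [626.3 219.2  49. ] xb 39.6 yb 28.8
scene4 [nan nan] 0 [nan nan nan] xb nan yb nan
scene6 [nan nan] 0 [nan nan nan] xb nan yb nanrings.py:7: RuntimeWarning: invalid value encountered in scalar divide
  v,u=np.mgrid[:384,:512];s=w.sum();p=[(w*u).sum()/s,(w*v).sum()/s]
```

```bash
sed -i 's/-25,0/-TH,0/; s/def ring(f,box)/TH=25\ndef ring(f,box,TH=25)/' rings.py; python3 - <<'E'
from rings import *
for th in(0,5,10):
  for f,(u,v) in dict(scene4=(223,163),scene6=(227,174)).items(): ring(f,(u-5,v-7,u+6,v+8),th)
E
```

```text
scene4 [222.5  162.45] 240 [554.5 275.7  49. ] xb -41.6 yb 70.7
scene6 [227.35 173.88] 269 [547.9 235.4  49. ] xb -40.5 yb 29.9
scene4 [222.59 162.86] 90 [554.1 274.3  49. ] xb -41.7 yb 69.3
scene6 [227.29 173.89] 111 [547.7 235.4  49. ] xb -40.6 yb 29.9
scene4 [222.19 162.52] 21 [553.8 275.8  49. ] xb -42.4 yb 70.7
scene6 [227.15 174.15] 27 [547.1 234.8  49. ] xb -41.2 yb 29.2
```

```bash
python3 -m inch '[{"dr":[0,0,0.04],"slide":[-0.00005,-0.001,0],"jaw":0},{"dr":[0,0,0.04],"slide":[-0.00005,-0.001,0],"jaw":0},{"dr":[0,0,0.04],"slide":[-0.00005,-0.001,0],"jaw":0},{"dr":[0,0,0.04],"slide":[-0.00005,-0.001,0],"jaw":0},{"dr":[0,0,0.04],"slide":[-0.00005,-0.001,0],"jaw":0},{"dr":[0,0,0.04],"slide":[-0.00005,-0.001,0],"jaw":0},{"dr":[0,0,0.04],"slide":[-0.00005,-0.001,0],"jaw":0},{"dr":[0,0,0.04],"slide":[-0.00005,-0.001,0],"jaw":0}]' 90
python3 st.py | grep F
```

```text
time_s: 24.8
tool_pos: [0.5836, 0.2218, 0.1539]
tool_rot: [0.106, 0.994, 0.0, 0.001]
wrist_force: [0.1, 1.3, 7.6]
finger_gap: 0.0152
24.8 [0.5836 0.2218 0.1539] q [ 0.2326  0.507  -0.0779  0.9846  0.0004  0.4446] F [0.0556 1.3494 7.5873] T [ 0.2683 -0.0843  0.0617] gap 0.01523870242973065
```

```bash
python3 -m inch '[{"dr":[0,0,0.04],"slide":[-0.00005,-0.001,0],"jaw":0},{"dr":[0,0,0.04],"slide":[-0.00005,-0.001,0],"jaw":0},{"dr":[0,0,0.04],"slide":[-0.00005,-0.001,0],"jaw":0},{"dr":[0,0,0.04],"slide":[-0.00005,-0.001,0],"jaw":0},{"dr":[0,0,0.04],"slide":[-0.00005,-0.001,0],"jaw":0},{"dr":[0,0,0.04],"slide":[-0.00005,-0.001,0],"jaw":0},{"dr":[0,0,0.04],"slide":[-0.00005,-0.001,0],"jaw":0},{"dr":[0,0,0.04],"slide":[-0.00005,-0.001,0],"jaw":0}]' 90
python3 st.py | grep F
```

```text
time_s: 25.8
tool_pos: [0.5823, 0.2138, 0.1538]
tool_rot: [0.109, 0.994, 0.0, 0.0]
wrist_force: [0.2, 0.3, 4.8]
finger_gap: 0.015
25.8 [0.5823 0.2138 0.1538] q [ 0.2205  0.5008 -0.0895  0.9794  0.0003  0.4382] F [0.1723 0.2909 4.8323] T [ 0.4117 -0.2028  0.0488] gap 0.01501571163773966
```

```bash
python3 -m inch '[{"dr":[0,0,0.04],"slide":[-0.00004,-0.001,0.00003],"jaw":0},{"dr":[0,0,0.04],"slide":[-0.00004,-0.001,0.00003],"jaw":0},{"dr":[0,0,0.04],"slide":[-0.00004,-0.001,0.00002],"jaw":0},{"dr":[0,0,0.04],"slide":[-0.00004,-0.001,0.00002],"jaw":0},{"dr":[0,0,0.04],"slide":[-0.00004,-0.001,0],"jaw":0},{"dr":[0,0,0.04],"slide":[-0.00004,-0.001,0],"jaw":0},{"dr":[0,0,0.04],"slide":[-0.00004,-0.001,0],"jaw":0},{"dr":[0,0,0.04],"slide":[-0.00004,-0.001,0],"jaw":0}]' 90
python3 st.py | grep F
```

```text
time_s: 26.8
tool_pos: [0.5809, 0.2058, 0.1538]
tool_rot: [0.111, 0.994, 0.0, 0.001]
wrist_force: [0.8, -1.0, 7.2]
finger_gap: 0.0155
26.8 [0.5809 0.2058 0.1538] q [ 0.2084  0.4945 -0.101   0.9741  0.      0.4316] F [ 0.8371 -0.9516  7.1967] T [-0.0473 -0.0921  0.0335] gap 0.015490144361252386
```

```bash
python3 -m inch '[{"dr":[0,0,0.04],"slide":[-0.00004,-0.001,0],"jaw":0},{"dr":[0,0,0.04],"slide":[-0.00004,-0.001,0],"jaw":0},{"dr":[0,0,0.04],"slide":[-0.00004,-0.001,0],"jaw":0},{"dr":[0,0,0.04],"slide":[-0.00004,-0.001,0],"jaw":0},{"dr":[0,0,0.04],"slide":[-0.00004,-0.001,0],"jaw":0},{"dr":[0,0,0.04],"slide":[-0.00004,-0.001,0],"jaw":0},{"dr":[0,0,0.04],"slide":[-0.00004,-0.001,0],"jaw":0},{"dr":[0,0,0.04],"slide":[-0.00004,-0.001,0],"jaw":0}]' 90
python3 st.py | grep F
python3 - <<'E'
from rig import r
import numpy as np,cv2
for n in('side','scene'):
    c=r.calibration(n);im,d=r.get_image(n);np.savez(n+"7.npz",im=im,d=d,c=c)
    x,y=(265,165) if n=='side' else (205,150)
    cv2.imwrite(f'pics/{n}7.png',cv2.convertScaleAbs(cv2.resize(im[y:y+60,x:x+80],None,fx=8,fy=8,interpolation=cv2.INTER_CUBIC),alpha=1.6))
E
```

```text
time_s: 27.8
tool_pos: [0.5795, 0.1981, 0.1539]
tool_rot: [0.114, 0.993, 0.0, 0.001]
wrist_force: [0.7, 0.9, 6.3]
finger_gap: 0.0149
27.8 [0.5795 0.1981 0.1539] q [ 0.1963  0.4883 -0.1122  0.9688  0.0004  0.4251] F [0.697  0.8575 6.2769] T [ 0.3244 -0.1417  0.0262] gap 0.014916924361584573
```

View pics/side7.png

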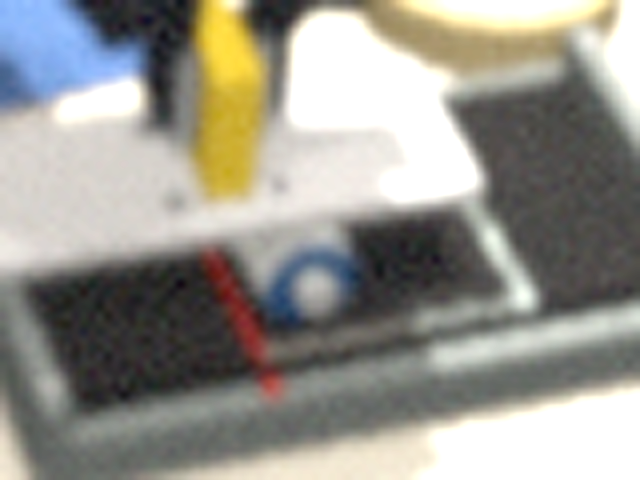

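View pics/scene7.png

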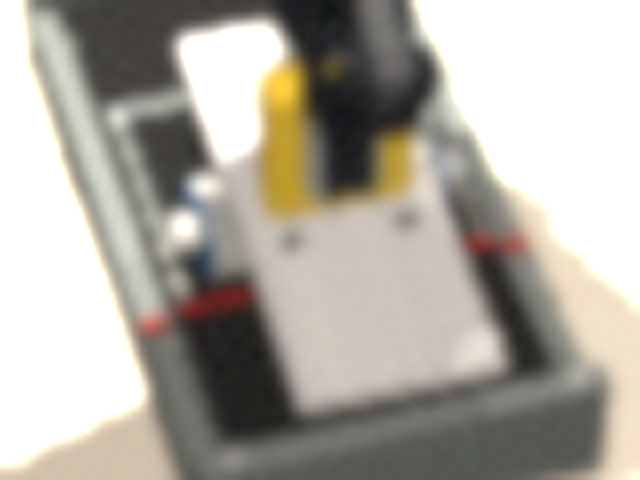

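```bash
python3 - <<'E'
from rings import *
import warnings
ring('side7',(296,193,313,209));ring('scene7',(224,172,236,186),5)
for f,box,mar in(('side7',(260,190,305,225),0),('scene7',(215,170,290,200),0),('side3',(260,180,310,225),0),('scene3',(215,170,290,200),0)):
    im,d,c=load(f+'.npz');x0,y0,x1,y1=box
    I=im.astype(float);w=np.clip(I[...,2]-np.maximum(I[...,0],I[...,1])-30,0,None)[y0:y1,x0:x1]
    v,u=np.nonzero(w);P=onz(c,np.c_[u+x0,v+y0],.034)[:,:2]*1000;q=P-[582,198.4];ww=w[v,u]
    xb=q@[.982,-.189];yb=q@[.189,.982]
    a,b=np.polyfit(xb,yb,1,w=np.sqrt(ww));print(f,len(u),'yb0',round(b,2),'slope deg',round(np.degrees(a),2),'xb',xb.min().round(0),xb.max().round(0))
# manual
for f,p,z in(('side7',(312/8+265,288/8+165),.049),('scene7',(180/8+205,232/8+150),.048),('scene7',(455/8+205,165/8+150),.048)):
    c=load(f+'.npz')[2];P=onz(c,[p],z)[0]*1000;q=P[:2]-[582,198.4];print(f,p,P.round(1),q@[.982,-.189],q@[.189,.982])
E
```

```text
side7 [302.16 200.11] 207 [622.9 204.7  49. ] xb 39.0 yb 14.0
scene7 [229.11 177.62] 104 [546.1 222.4  49. ] xb -39.8 yb 16.8
side7 42 yb0 -0.97 slope deg -1.12 xb 7.0 67.0
scene7 29 yb0 -2.53 slope deg -0.39 xb -62.0 56.0
side3 133 yb0 -0.76 slope deg -0.28 xb -52.0 67.0
scene3 160 yb0 -0.45 slope deg 0.1 xb -63.0 57.0
side7 (304.0, 201.0) [627.5 207.   49. ] 43.03208122965891 17.059808158300058
scene7 (227.5, 179.0) [541.2 221.1  48. ] -44.379128542381785 14.530037429671664
scene7 (261.875, 170.625) [627.  207.2  48. ] 42.51531909968853 17.098169309178395
```

```bash
python3 -m inch '[{"dr":[0,0,0.06],"slide":[-0.00004,-0.001,0.00002],"jaw":0},{"dr":[0,0,0.06],"slide":[-0.00004,-0.001,0],"jaw":0},{"dr":[0,0,0.06],"slide":[-0.00004,-0.001,0],"jaw":0},{"dr":[0,0,0.06],"slide":[-0.00004,-0.001,0],"jaw":0},{"dr":[0,0,0.06],"slide":[-0.00004,-0.001,0],"jaw":0},{"dr":[0,0,0.06],"slide":[-0.00004,-0.001,0],"jaw":0},{"dr":[0,0,0.06],"slide":[-0.00004,-0.001,0],"jaw":0},{"dr":[0,0,0.06],"slide":[-0.00004,-0.001,0],"jaw":0}]' 90
python3 st.py | grep F
```

```text
time_s: 28.9
tool_pos: [0.578, 0.1903, 0.1537]
tool_rot: [0.118, 0.993, 0.0, 0.001]
wrist_force: [1.6, 1.0, 6.1]
finger_gap: 0.0151
28.9 [0.578  0.1903 0.1537] q [ 0.184   0.4824 -0.1234  0.9636  0.0006  0.4212] F [1.5531 0.9801 6.0629] T [ 0.4761 -0.3199  0.0485] gap 0.015144986518570092
```

```bash
python3 -m inch '[{"dr":[0,0,0.06],"slide":[-0.00004,-0.001,0.00002],"jaw":0},{"dr":[0,0,0.06],"slide":[-0.00004,-0.001,0],"jaw":0},{"dr":[0,0,0.06],"slide":[-0.00004,-0.001,0],"jaw":0},{"dr":[0,0,0.06],"slide":[-0.00004,-0.001,0],"jaw":0},{"dr":[0,0,0.06],"slide":[-0.00004,-0.001,0],"jaw":0},{"dr":[0,0,0.06],"slide":[-0.00004,-0.001,0],"jaw":0},{"dr":[0,0,0.06],"slide":[-0.00004,-0.001,0],"jaw":0},{"dr":[0,0,0.06],"slide":[-0.00004,-0.001,0],"jaw":0}]' 90
python3 st.py | grep F
```

```text
time_s: 29.9
tool_pos: [0.5764, 0.1823, 0.1538]
tool_rot: [0.123, 0.992, 0.0, 0.001]
wrist_force: [0.6, -0.5, 6.3]
finger_gap: 0.0153
29.9 [0.5764 0.1823 0.1538] q [ 0.1715  0.4762 -0.1344  0.9589  0.0001  0.4172] F [ 0.6298 -0.464   6.3037] T [-0.0151 -0.2257  0.0809] gap 0.015271421237869977
```

```bash
python3 -m inch '[{"dr":[0,0,0.06],"slide":[-0.00005,-0.001,0.00004],"jaw":0},{"dr":[0,0,0.06],"slide":[-0.00005,-0.001,0],"jaw":0},{"dr":[0,0,0.06],"slide":[-0.00005,-0.001,0],"jaw":0},{"dr":[0,0,0.06],"slide":[-0.00005,-0.001,0],"jaw":0},{"dr":[0,0,0.06],"slide":[-0.00005,-0.001,0],"jaw":0},{"dr":[0,0,0.06],"slide":[-0.00005,-0.001,0],"jaw":0},{"dr":[0,0,0.06],"slide":[-0.00005,-0.001,0],"jaw":0},{"dr":[0,0,0.06],"slide":[-0.00005,-0.001,0],"jaw":0}]' 90
python3 st.py | grep F
python3 - <<'E'
from rig import r
import numpy as np,cv2
for n in('side','scene'):
    c=r.calibration(n);im,d=r.get_image(n);np.savez(n+"8.npz",im=im,d=d,c=c)
    x,y=(265,165) if n=='side' else (205,150)
    cv2.imwrite(f'pics/{n}8.png',cv2.convertScaleAbs(cv2.resize(im[y:y+60,x:x+80],None,fx=8,fy=8,interpolation=cv2.INTER_CUBIC),alpha=1.6))
E
```

```text
time_s: 30.9
tool_pos: [0.5748, 0.1745, 0.1538]
tool_rot: [0.127, 0.992, 0.0, 0.001]
wrist_force: [1.5, 0.1, 6.3]
finger_gap: 0.0151
30.9 [0.5748 0.1745 0.1538] q [ 0.1591  0.4703 -0.145   0.9539  0.0005  0.4131] F [1.4713 0.0648 6.2773] T [ 0.3603 -0.2913 -0.0295] gap 0.015054234507029435
```

View pics/side8.png

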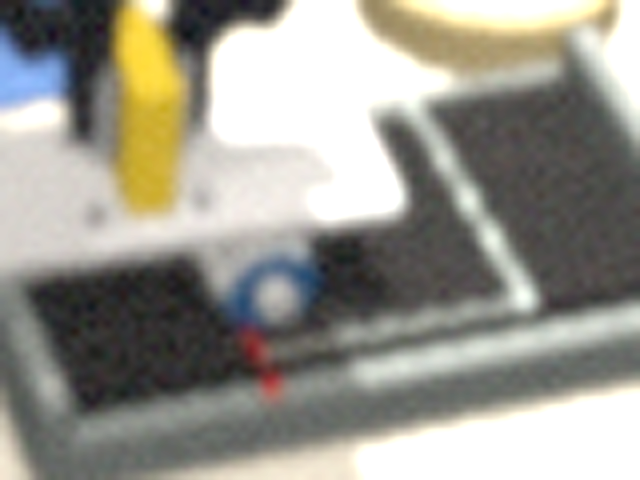

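View pics/scene8.png

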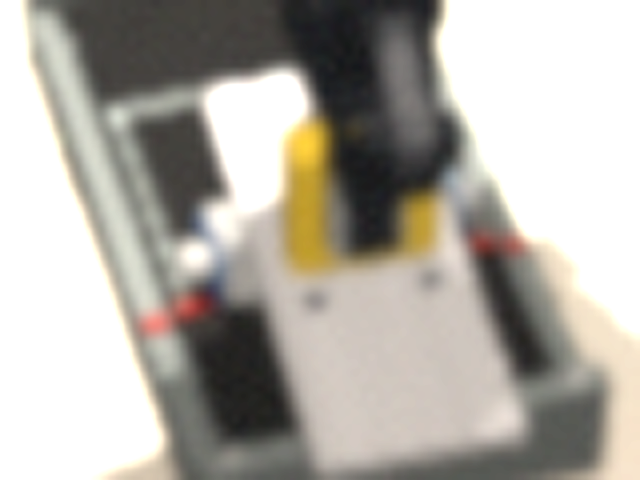

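```bash
python3 - <<'E'
from h import *
for f,p,z in(('side8',(274/8+265,293/8+165),.049),('scene8',(190/8+205,258/8+150),.048),('scene8',(470/8+205,193/8+150),.048)):
    c=load(f+'.npz')[2];P=onz(c,[p],z)[0]*1000;q=P[:2]-[582,198.4];print(f,p,P.round(1),(q@[.982,-.189]).round(1),(q@[.189,.982]+.6).round(1))
E
```

```text
side8 (299.25, 201.625) [624.3 195.9  49. ] 42.0 6.2
scene8 (228.75, 182.25) [539.1 210.3  48. ] -44.3 4.2
scene8 (263.75, 174.125) [625.2 194.9  48. ] 43.1 5.3
```

About 5 mm is left; dead reckoning and both views agree. Finishing the roll with a smooth stop.

```bash
python3 -m inch '[{"dr":[0,0,0.04],"slide":[-0.00005,-0.001,0.00002],"jaw":0},{"dr":[0,0,0],"slide":[-0.00004,-0.001,0],"jaw":0},{"dr":[0,0,0],"slide":[-0.00004,-0.001,0],"jaw":0},{"dr":[0,0,0],"slide":[-0.00004,-0.001,0],"jaw":0},{"dr":[0,0,0],"slide":[-0.00004,-0.001,0],"jaw":0},{"dr":[0,0,0],"slide":[-0.00004,-0.001,0],"jaw":0},{"dr":[0,0,0],"slide":[-0.00004,-0.001,0],"jaw":0},{"dr":[0,0,0],"slide":[-0.00004,-0.0009,0],"jaw":0}]' 90
python3 st.py | grep F
python3 -m inch '[{"dr":[0,0,0],"slide":[0,-0.0006,0],"jaw":0},{"dr":[0,0,0],"slide":[0,-0.0004,0],"jaw":0},{"dr":[0,0,0],"slide":[0,-0.0002,0],"jaw":0},{"dr":[0,0,0],"slide":[0,-0.0001,0],"jaw":0},{"dr":[0,0,0],"slide":[0,0,0],"jaw":0},{"dr":[0,0,0],"slide":[0,0,0],"jaw":0},{"dr":[0,0,0],"slide":[0,0,0],"jaw":0},{"dr":[0,0,0],"slide":[0,0,0],"jaw":0}]' 90
python3 st.py
python3 - <<'E'
from rig import r
import numpy as np,cv2
for n in('side','scene'):
    c=r.calibration(n);im,d=r.get_image(n);np.savez(n+"9.npz",im=im,d=d,c=c)
    x,y=(265,165) if n=='side' else (205,150)
    cv2.imwrite(f'pics/{n}9.png',cv2.convertScaleAbs(cv2.resize(im[y:y+60,x:x+80],None,fx=8,fy=8,interpolation=cv2.INTER_CUBIC),alpha=1.6))
E
```

```text
time_s: 32.0
tool_pos: [0.5733, 0.1669, 0.1537]
tool_rot: [0.127, 0.992, 0.001, 0.001]
wrist_force: [2.6, 0.3, 5.6]
finger_gap: 0.0151
32.0 [0.5733 0.1669 0.1537] q [ 0.1466  0.4646 -0.1554  0.949   0.0006  0.4014] F [2.581  0.3061 5.6184] T [ 0.5564 -0.5402 -0.1111] gap 0.01506483890298118
time_s: 33.0
tool_pos: [0.573, 0.1656, 0.1538]
tool_rot: [0.127, 0.992, 0.0, 0.001]
wrist_force: [1.7, 0.1, 6.2]
finger_gap: 0.0151
33.0 [0.573  0.1656 0.1538] q [ 0.1446  0.4635 -0.1571  0.9482  0.0004  0.3993] F [1.6855 0.0746 6.2082] T [ 0.4142 -0.5759 -0.065 ] gap 0.015130775583980469
tx [-0.9677  0.252  -0.0016] ty [0.252  0.9677 0.0011] tz [ 0.0018  0.0007 -1.    ] yaw(ty-90) -14.596052132977277
```

View pics/side9.png

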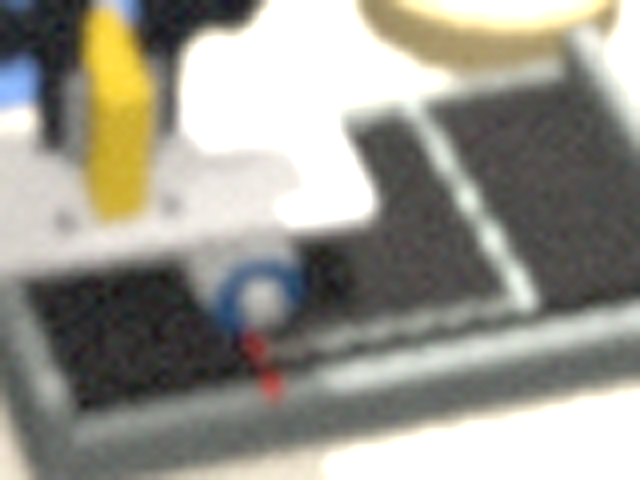

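View pics/scene9.png

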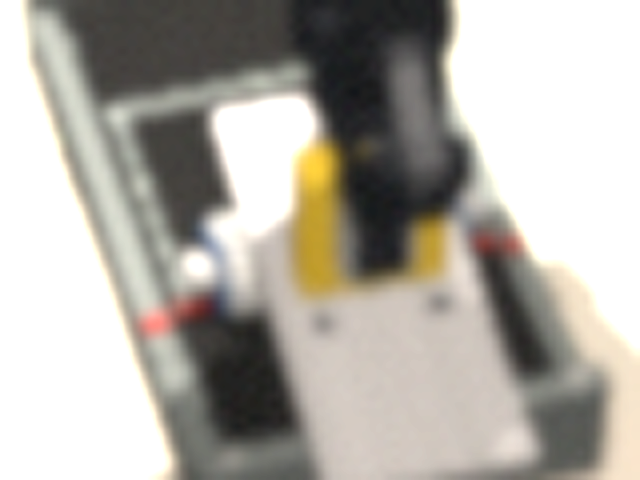

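```bash
python3 - <<'E'
from h import *
for f,p,z in(('side9',(261/8+265,299/8+165),.049),('scene9',(193/8+205,266/8+150),.048),('scene9',(480/8+205,203/8+150),.048)):
    c=load(f+'.npz')[2];P=onz(c,[p],z)[0]*1000;q=P[:2]-[582,198.4];print(f,p,P.round(1),(q@[.982,-.189]).round(1),(q@[.189,.982]+.6).round(1))
E
```

```text
side9 (297.625, 202.375) [624.8 191.2  49. ] 43.4 1.6
scene9 (229.125, 183.25) [538.5 207.   48. ] -44.4 0.8
scene9 (265.0, 175.375) [625.9 189.9  48. ] 44.7 0.5
```

The roller is within about 1 mm of the line and nearly square. Lifting straight up.

```bash
python3 -m inch '[{"dr":[0,0,0],"slide":[0,0,-0.0002],"jaw":0},{"dr":[0,0,0],"slide":[0,0,-0.0003],"jaw":0},{"dr":[0,0,0],"slide":[0,0,-0.0003],"jaw":0},{"dr":[0,0,0],"slide":[0,0,-0.0004],"jaw":0},{"dr":[0,0,0],"slide":[0,0,-0.0005],"jaw":0},{"dr":[0,0,0],"slide":[0,0,-0.0006],"jaw":0},{"dr":[0,0,0],"slide":[0,0,-0.0008],"jaw":0},{"dr":[0,0,0],"slide":[0,0,-0.001],"jaw":0}]' 90
python3 st.py | grep F
python3 -m inch '[{"dr":[0,0,0],"slide":[0,0,-0.003],"jaw":0},{"dr":[0,0,0],"slide":[0,0,-0.005],"jaw":0},{"dr":[0,0,0],"slide":[0,0,-0.01],"jaw":0},{"dr":[0,0,0],"slide":[0,0,-0.012],"jaw":0},{"dr":[0,0,0],"slide":[0,0,-0.008],"jaw":0},{"dr":[0,0,0],"slide":[0,0,-0.004],"jaw":0},{"dr":[0,0,0],"slide":[0,0,0],"jaw":0},{"dr":[0,0,0],"slide":[0,0,0],"jaw":0}]' 90
python3 st.py
```

```text
time_s: 34.1
tool_pos: [0.5718, 0.1654, 0.1571]
tool_rot: [0.127, 0.992, -0.0, -0.001]
wrist_force: [-0.0, -0.5, -1.6]
finger_gap: 0.0149
34.1 [0.5718 0.1654 0.1571] q [ 0.1447  0.4608 -0.1521  0.9592 -0.0001  0.3993] F [-0.0144 -0.5297 -1.5719] T [-0.0229  0.0113 -0.0082] gap 0.014933157663930106
time_s: 35.1
tool_pos: [0.5721, 0.1654, 0.1991]
tool_rot: [0.127, 0.992, -0.0, -0.0]
wrist_force: [1.1, 0.2, -1.8]
finger_gap: 0.0148
35.1 [0.5721 0.1654 0.1991] q [ 0.1446  0.431  -0.0802  1.0602  0.      0.3993] F [ 1.0635  0.1681 -1.7902] T [ 0.0241  0.0199 -0.0012] gap 0.01484807811330693
tx [-0.9677  0.2519  0.0005] ty [ 0.2519  0.9677 -0.0002] tz [-0.0006 -0.     -1.    ] yaw(ty-90) -14.59112343336713
```

```bash
python3 -m inch '[{"dr":[0,0,0],"slide":[0.015,-0.003,0],"jaw":0},{"dr":[0,0,0],"slide":[0.03,-0.006,0],"jaw":0},{"dr":[0,0,0],"slide":[0.035,-0.007,0],"jaw":0},{"dr":[0,0,0],"slide":[0.035,-0.007,0],"jaw":0},{"dr":[0,0,0],"slide":[0.025,-0.004,0],"jaw":0},{"dr":[0,0,-2],"slide":[0.011,-0.0022,0],"jaw":0},{"dr":[0,0,-3],"slide":[0,0,0],"jaw":0},{"dr":[0,0,-3.3],"slide":[0,0,0],"jaw":0}]' 90
python3 -m inch '[{"dr":[0,0,0],"slide":[0,0,0.02],"jaw":0},{"dr":[0,0,0],"slide":[0,0,0.02],"jaw":0},{"dr":[0,0,0],"slide":[0,0,0.02],"jaw":0},{"dr":[0,0,0],"slide":[0,0,0.01],"jaw":0},{"dr":[0,0,0],"slide":[0,0,0.005],"jaw":0},{"dr":[0,0,0],"slide":[0,0,0],"jaw":0},{"dr":[0,0,0],"slide":[0,0,0],"jaw":0},{"dr":[0,0,0],"slide":[0,0,0],"jaw":0}]' 90
python3 st.py
python3 - <<'E'
from rig import r
import cv2, numpy as np
for n in("wrist","scene","side"):
    c=r.calibration(n);im,d=r.get_image(n);np.savez(f"{n}10.npz",im=im,d=d,c=c);cv2.imwrite(f"pics/{n}10.png",cv2.resize(im,None,fx=1.5,fy=1.5))
    if n!='wrist':
        x,y=(205,150) if n=='scene' else (265,165)
        cv2.imwrite(f'pics/{n}10c.png',cv2.convertScaleAbs(cv2.resize(im[y:y+60,x:x+80],None,fx=8,fy=8,interpolation=cv2.INTER_CUBIC),alpha=1.4))
E
```

```text
time_s: 36.1
tool_pos: [0.4193, 0.1752, 0.1994]
tool_rot: [0.053, 0.999, 0.0, 0.0]
wrist_force: [0.7, 0.2, -2.5]
finger_gap: 0.015
time_s: 37.1
tool_pos: [0.419, 0.1753, 0.1248]
tool_rot: [0.055, 0.998, 0.0, 0.0]
wrist_force: [-0.5, -0.1, -2.2]
finger_gap: 0.015
37.1 [0.419  0.1753 0.1248] q [ 0.2164  0.282  -0.5569  0.7312 -0.      0.3261] F [-0.4968 -0.0861 -2.2058] T [-0.0198 -0.0427 -0.0001] gap 0.014976383686123524
tx [-0.994   0.1095 -0.0007] ty [0.1095 0.994  0.0002] tz [ 0.0007  0.0001 -1.    ] yaw(ty-90) -6.286450393807073
```

View pics/wrist10.png

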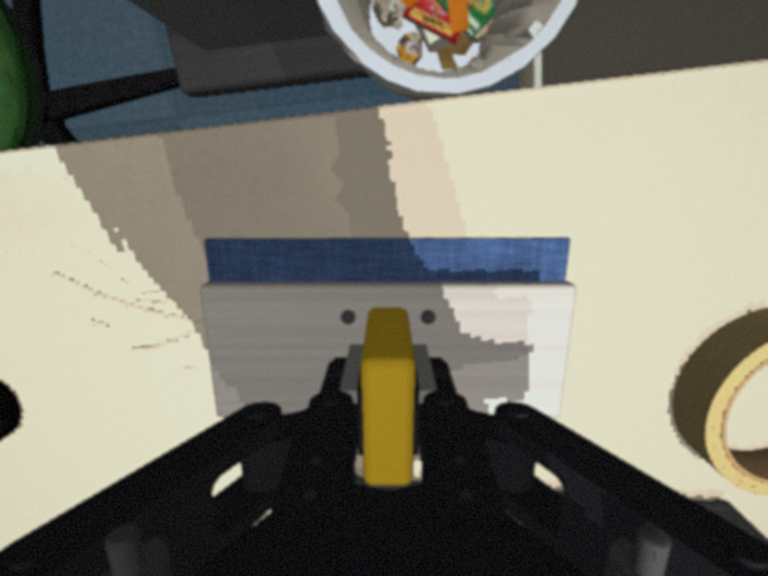

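View pics/scene10c.png

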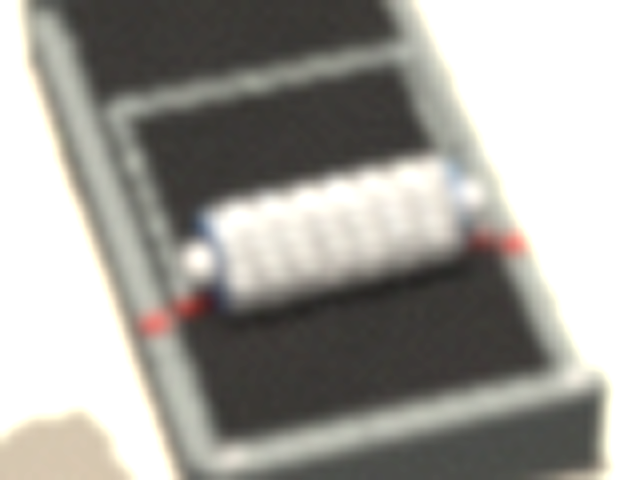

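View pics/side10.png

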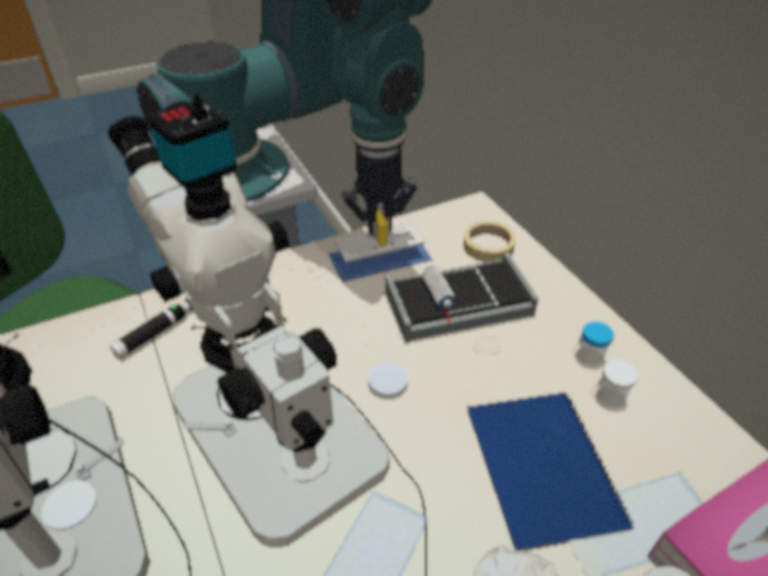

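```bash
python3 -m inch '[{"dr":[0,0,0],"slide":[0,0,0.008],"jaw":0},{"dr":[0,0,0],"slide":[0,0,0.008],"jaw":0},{"dr":[0,0,0],"slide":[0,0,0.006],"jaw":0},{"dr":[0,0,0],"slide":[0,0,0.004],"jaw":0},{"dr":[0,0,0],"slide":[0,0,0.002],"jaw":0},{"dr":[0,0,0],"slide":[0,0,0.001],"jaw":0},{"dr":[0,0,0],"slide":[0,0,0],"jaw":0},{"dr":[0,0,0],"slide":[0,0,0],"jaw":0}]' 90
python3 - <<'E'
from h import *
for f,p,z in(('scene10',(198/8+205,258/8+150),.048),('scene10',(470/8+205,193/8+150),.048)):
    c=load(f+'.npz')[2];P=onz(c,[p],z)[0]*1000;q=P[:2]-[582,198.4];print(f,p,P.round(1),(q@[.982,-.189]).round(1),(q@[.189,.982]+.6).round(1))
for f in('scene10','side10'):
    im,d,c=load(f+'.npz');H,S,V=cv2.split(cv2.cvtColor(im,cv2.COLOR_BGR2HSV))
    P=dep(c,np.stack(np.meshgrid(range(512),range(384)),-1).reshape(-1,2),d).reshape(384,512,3)
    q=(P[...,:2]*1000-[582,198.4]);xb=q@[.982,-.189];yb=q@[.189,.982]+.6;Z=P[...,2]
    m=(abs(xb)<36)&(abs(yb)<25)&(Z>.055)&(Z<.075)
    A=np.c_[xb[m],yb[m]].astype(np.float32);print(f,m.sum(),cv2.minAreaRect(A),A.mean(0),cv2.fitLine(A,cv2.DIST_HUBER,0,.01,.01).ravel(), 'zmax',np.percentile(Z[m],97))
E
```

```text
time_s: 38.25
tool_pos: [0.4189, 0.1752, 0.0955]
tool_rot: [0.055, 0.998, 0.0, 0.0]
wrist_force: [0.0, 0.7, -3.9]
finger_gap: 0.015
scene10 (229.75, 182.25) [541.2 209.2  48. ] -42.1 3.5
scene10 (263.75, 174.125) [625.2 194.9  48. ] 43.1 5.3
scene10 239 ((0.11801910400390625, 0.4772319793701172), (72.30067443847656, 26.722482681274414), 6.218228340148926) [-0.4290704 -1.387688 ] [ 0.9989721   0.04532928 -1.0930299  -2.1186538 ] zmax 0.06387244018051977
side10 215 ((0.009052276611328125, 2.1811866760253906), (71.8006362915039, 25.224227905273438), 0.9091121554374695) [1.3659092 0.883682 ] [ 0.9992273   0.03930436  0.9510104  -0.18999654] zmax 0.0642314286174849
```

```bash
python3 -m inch '[{"dr":[0,0,0],"slide":[0,0,0.0002],"jaw":0},{"dr":[0,0,0],"slide":[0,0,0.0002],"jaw":0},{"dr":[0,0,0],"slide":[0,0,0.0002],"jaw":0},{"dr":[0,0,0],"slide":[0,0,0],"jaw":0},{"dr":[0,0,0],"slide":[0,0,0],"jaw":0},{"dr":[0,0,0],"slide":[0,0,0],"jaw":0},{"dr":[0,0,0],"slide":[0,0,0],"jaw":0},{"dr":[0,0,0],"slide":[0,0,0],"jaw":0}]' 60
python3 st.py|grep F
```

```text
time_s: 39.25
tool_pos: [0.4189, 0.1752, 0.0952]
tool_rot: [0.055, 0.998, 0.0, 0.0]
wrist_force: [-3.6, 0.0, 9.4]
finger_gap: 0.0152
39.25 [0.4189 0.1752 0.0952] q [ 0.2164  0.32   -0.6027  0.6476 -0.0001  0.3262] F [-3.5726  0.0425  9.3647] T [-0.2032  0.5984  0.0461] gap 0.015228297982387281
```

```bash
python3 -m inch '[{"dr":[0,0,0],"slide":[0,0,-0.0001],"jaw":0},{"dr":[0,0,0],"slide":[0,0,0],"jaw":0.25},{"dr":[0,0,0],"slide":[0,0,0],"jaw":0.4},{"dr":[0,0,0],"slide":[0,0,0],"jaw":0.6},{"dr":[0,0,0],"slide":[0,0,0],"jaw":0.8},{"dr":[0,0,0],"slide":[0,0,0],"jaw":1},{"dr":[0,0,0],"slide":[0,0,0],"jaw":1},{"dr":[0,0,0],"slide":[0,0,0],"jaw":1}]' 60
python3 st.py|grep F
python3 -m inch '[{"dr":[0,0,0],"slide":[0,0,-0.005],"jaw":1},{"dr":[0,0,0],"slide":[0,0,-0.02],"jaw":1},{"dr":[0,0,0],"slide":[0,0,-0.03],"jaw":1},{"dr":[0,0,0],"slide":[0,0,-0.03],"jaw":1},{"dr":[0,0,0],"slide":[0,0,-0.03],"jaw":1},{"dr":[0,0,0],"slide":[0,0,-0.015],"jaw":1},{"dr":[0,0,0],"slide":[0,0,0],"jaw":1},{"dr":[0,0,0],"slide":[0,0,0],"jaw":1}]' 60
python3 -m inch '[{"dr":[0,0,0],"slide":[0,0,-0.02],"jaw":1},{"dr":[0,0,0],"slide":[-0.02,0,-0.03],"jaw":1},{"dr":[0,0,0],"slide":[-0.03,0,-0.03],"jaw":1},{"dr":[0,0,0],"slide":[-0.03,0,0],"jaw":1},{"dr":[0,0,0],"slide":[-0.02,0,0],"jaw":1},{"dr":[0,0,0],"slide":[0,0,0],"jaw":1},{"dr":[0,0,0],"slide":[0,0,0],"jaw":1},{"dr":[0,0,0],"slide":[0,0,0],"jaw":1}]' 60
python3 st.py
python3 - <<'E'
from rig import r
import cv2, numpy as np
for n in("wrist","scene","side"):
    c=r.calibration(n);im,d=r.get_image(n);np.savez(f"{n}11.npz",im=im,d=d,c=c);cv2.imwrite(f"pics/{n}11.png",cv2.resize(im,None,fx=1.5,fy=1.5))
E
python3 meas.py wrist11.npz; python3 meas.py scene11.npz
```

```text
time_s: 40.25
tool_pos: [0.4188, 0.1752, 0.0949]
tool_rot: [0.055, 0.998, -0.0, -0.0]
wrist_force: [-0.1, -0.4, 0.5]
finger_gap: 0.0856
40.25 [0.4188 0.1752 0.0949] q [ 0.2164  0.3207 -0.6029  0.6472 -0.      0.3262] F [-0.1111 -0.3968  0.4925] T [0.0154 0.0165 0.0184] gap 0.08560904151681203
time_s: 41.25
tool_pos: [0.4185, 0.1751, 0.2244]
tool_rot: [0.055, 0.998, -0.0, -0.0]
wrist_force: [0.0, -0.7, 0.1]
finger_gap: 0.0857
time_s: 42.25
tool_pos: [0.5175, 0.1644, 0.3049]
tool_rot: [0.055, 0.999, -0.0, -0.0]
wrist_force: [-0.1, -0.2, -0.9]
finger_gap: 0.0854
42.25 [0.5175 0.1644 0.3049] q [ 0.1574  0.2939 -0.0013  1.2759  0.      0.2669] F [-0.1271 -0.1814 -0.8915] T [-0.0172 -0.0268 -0.0077] gap 0.08543666197327526
tx [-0.994   0.1092  0.0003] ty [ 0.1092  0.994  -0.    ] tz [-0.0003 -0.     -1.    ] yaw(ty-90) -6.271190731423829
red 16 [294.  174.8] ((523.9, 208.9), (2.6, 6.6), 85.78, 'line', -3.76, array([524.3023, 208.8572])) [0.5257 0.2094 0.0285]
yel 181 [256.1  94.6] [0.4285 0.1706 0.0612]
 top 181 ((419.3, 173.6), (11.8, 41.5), 84.01, 'line', -0.79, array([424.9709, 171.4078
[... 681 characters left out ...]
23  0.4489]
yel 223 [188.1 214.4] [0.4175 0.1675 0.0473]
 top 81 ((417.6, 168.3), (15.7, 35.2), 77.83, 'line', -3.01, array([418.2221, 167.6648]))
blue 255 [187.1 237.6] ((418.4, 173.0), (164.4, 76.7), 83.74, 'line', -85.65, array([398.9376, 141.7565])) [0.3878 0.123  0.0025]
plate 1051 [189.9 226.8] ((417.5, 172.1), (152.2, 59.9), 83.96, 'line', 86.72, array([414.7542, 160.8679])) [0.4138 0.1511 0.0106]
rol 900 [247.1  30.8] ((861.3, 755.5), (566.1, 88.5), 53.83, 'line', 58.6, array([903.4182, 801.3662])) [0.5417 0.1295 0.4738] 0.5207909646478392
rol 344 [245.8 177.9] ((576.2, 194.0), (32.4, 91.5), 80.91, 'line', -7.39, array([576.0794, 194.0868])) [0.5761 0.1951 0.0585] 0.06542471704374853
```

View pics/wrist11.png

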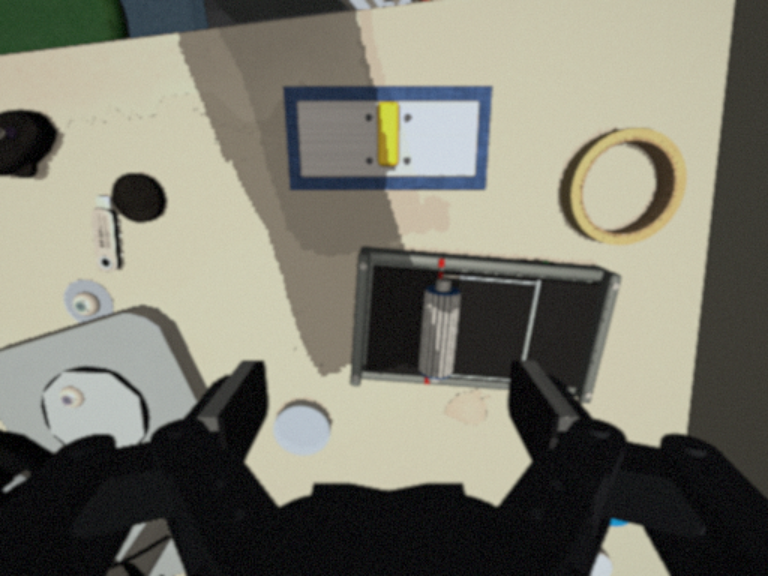

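View pics/scene11.png

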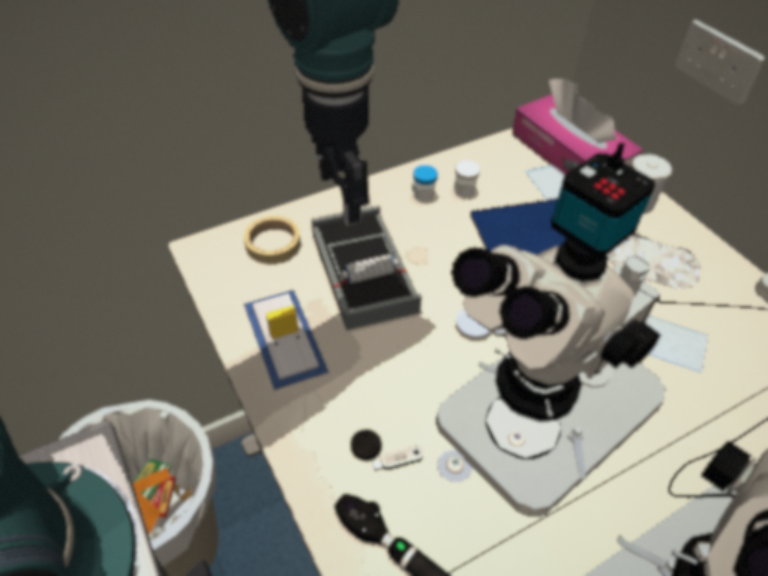

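The press lies centred on its mat, 0.7 mm and about 0° off, with even blue margins in the wrist picture around (388,138). The roller lies on the red line, whose ends show at (441,263) and (428,380), settled about 2.5 mm to the start side. Re-rolling would break the single roll, so I'm handing in.

```bash
python3 - <<'E'
from rig import r
print(r.sign_off(), r.get_state()['time_s'])
E
```

```text
the job is handed in; nothing more can be done
the job is handed in; nothing more can be done
```

I rolled the roller to the red finish line in one contact, lifted the press straight off, put it back on its mat and handed the job in. It took about 42.5 s.

**Pressure:** the force readings taken once a second during the roll put the pressure at about 7 to 10.4 N, mostly 8 to 9.5 N. The roll never lost contact. There were six very short holds (0.05 s each) while I took check pictures.

**Roller:**
- **Before lifting:** it was within about 1 mm of the line.
- **After lifting:** it settled back onto its flutes, and now lies about 2.5 mm to the start side of the line and about 1.6° off square. The views differed by about 1 to 2 mm.
- **Squaring:** it started about 2° off square. I turned the press slightly during the roll to correct this, but it made little difference.
- **No second roll:** I left it there, because correcting it would have broken the single roll.

**Press:** it lies flat within about 1 mm of the mat's middle and squared to the mat. It touched down on the mat at about 12 N before I let go.

**Other things:** the gripper stayed clear of the roller. The other things looked undisturbed in the pictures, but I did not measure them.

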